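# Fit the filter cartridge in its bayonet housing

### The arm

A 6-joint arm with a two-finger parallel gripper is mounted at the origin on a cart in front of the work surface, level with it; the furniture and walls round the work are solid. World frame = base frame: x ahead of the robot, y to its left, z up, the work surface at z = 0. Lengths are in m, angles in rad, forces in N, time in s.
With the tool pointing down it reaches from about 0.3 to 1 m from the base axis. Payload 5.1 kg.
Tool frame: the origin (TCP) lies between the finger pads; the fingertips stand 14 mm ahead of it and the grasp point (between the pads) lies 5 mm behind it; z points along the fingers, y is the direction in which the jaws open and shut (so a half turn about z gives the same grasp; the last joint's range is limited). The gripper opens to 95 mm and grips with 3 to 60 N. Pads are 20 mm wide; open, the fingers measure 119 mm over their backs; the gripper's body (75 mm by 180 mm) begins 59 mm behind the grasp point.
Start: joints at [-1.406, 0.124, 1.65, -0, 1.367, -0.083], TCP at [0.159, -0.63, 0.229] pointing down, gripper open.
Joint ranges: [-2.61, 2.61], [-1.02, 2.33], [0.03, 2.71], [-1.35, 4.49], [0.32, 2.68], [-2.91, 2.91]. Speed limits (rad/s): [2.57, 2.57, 3.14, 3.14, 3.14, 3.14].

### API

Orientations are given as a 3x3 rotation matrix whose columns are the frame's x, y, z axes.
In Python, from workcell import manip gives the robot as it stands.
- The arm moves only by the shell command python3 -m jog 'ROWS' [FORCE]. ROWS is JSON, a list of rows, each a list of 3 entries, a list of its own where there are three numbers: the turn, a rotation vector about the tool's x, y, z in rad, then the shift along the tool's x, y, z in m, then the opening, from 0 (shut) to 1 (fully open). In form: [[[wx, wy, wz], [dx, dy, dz], jaw], ...]. A call has exactly 10 rows; each row is the pose to reach, as a shift and turn from the pose commanded when the call began, along the tool's axes at that moment; what a row does not reach only later rows make up. A row lasts 1/10 s, in which the tool goes at most 50 mm and 8.59 degrees, less where a joint would pass 70% of its speed; a pose out of reach is approached as far as the arm can. A call with a gripper value outside its range is refused whole. The fingers move at their own pace and stop on an object; FORCE is the grip in N (left out, the last holds). Time passes only in rows, so rows that repeat a pose let the fingers close, or fill a call up. It gives the time, the measured TCP pose, the force and the opening at its end, in the units of the state.
- manip.read_state(): the state, without advancing time (a new reading comes with each control period).
- manip.grab_frame(name): name is "side" or "top" or "wrist"; returns the picture (384x512x3 uint8, blue, green, red); there is no depth.
- manip.camera_model(name): a dict with "vfov" (degrees; the focal length in pixels is half the picture's height over the tangent of half this angle, whatever the lens; pixels are square), "cx", "cy" (the principal point, pixels), "R" (3x3) and "t" (3): a world point X has camera coordinates R X + t; the wrist camera has in their place "hand_eye" (4x4, takes a point from camera to tool coordinates, whose origin is the TCP and whose axes are the flange's). Camera axes: x right, y down, z forward; pixel columns grow to the right and rows downward; lengths in m; the calibration is good to about 2 mm. The wrist camera is an equidistant fisheye: a pixel r from the principal point sees the ray r / f radians off the axis. A picture is of the moment at which its call begins: read the wrist's pose just before it. camera_model takes no time and is no camera call.
- manip.close_job(): hands the job in, once; it reports no verdict.
The state is a dict: "time_s": time; "joint_positions": joint angles; "dq": joint speeds; "joint_torque": joint torques, N m; "tcp_pos": TCP position; "ee_rot": TCP orientation; "ft_force": force on the tool from outside, world axes, zero at the start; "ft_torque": the same for the moment, N m; "width": opening from 0.0 (shut) to 1.0 (fully open).
Only numpy, scipy, OpenCV 4.12 (cv2) and the standard library are available. Lean on these libraries where they do the work, as an engineer would, in place of code of your own. Each camera call takes 0.05 s, during which the arm holds its last target.

### The job

Take the filter cartridge out of its sloped cradle, stand it upright on the bench and let go, then take it again from above by its grip bar. Set it into the filter housing with its lugs in the two slots, push it down against the spring, turn it about a quarter clockwise to the stop and let it spring up and click home. Leave the small things around undisturbed.

Things in the scene. Friction and masses are not known exactly. Their poses are not given: they have to be found in the camera images.
- cartridge_mid (a point): Filter cartridge, loose, 0.15 kg, 104 mm long: white round canister, grey ends. Point on its axis, mid-canister, 53 mm above its foot. z axis runs from foot to grip bar (up when it stands), y along grip bar and lugs; a half turn about z looks and works the same. Canister 46 mm in diameter, 29 to 78 mm above the foot, flat shoulder on top. It lies first in the cradle, bar up-slope; stands steadily on its foot.
- cartridge_foot (a point): Centre of the cartridge's flat underside, axes as cartridge_mid. Above it: round spigot 36 mm in diameter, 24 mm long, rim chamfered 2 mm; two opposite lugs on the spigot at +y and -y, 8 mm wide, reaching 25 mm from the axis, 5 to 11 mm above the underside; flange 54 mm in diameter at 24 to 29 mm.
- cartridge_bar (a point): Point on the cartridge's axis in the grip bar, 92 mm above the underside (axes as cartridge_mid). The bar is 44 mm long along y, 14 mm thick along x, and stands on the shoulder from 78 to 104 mm above the underside.
- housing: Filter housing, fixed: round aluminium pot 72 mm in diameter on a round 6 mm foot plate 96 mm across, open on top, 46 mm high. Origin at the centre of its underside, z up. The steel collar in its mouth has a 40 mm bore and two opposite slots for the lugs along the housing's +y and -y, 13 mm wide at the bore (a rib outside marks each). On its left stands the blue bag sealer, 103 mm high.
- collar (a point): Centre of the mouth at collar top height, axes as housing. The cartridge enters with its bar along y. When its underside is 21 mm below this point the lugs are under the ledge; at 24 mm it is at its stop. Pressed 22 to 24 mm down it turns clockwise only (from above), 80 degrees to mid catch pocket, hard stop at 84; let up there, the spring lifts it until its underside is 16 mm below this point.
- home_mark: Two small dark studs on the pot's rim that show where bar and lugs point when home: its y axis is the line through them, 80 degrees clockwise (from above) of the housing's y axis. Origin at the housing's origin.
- plunger (a joint): Sprung plunger in the housing, travel in m: 0 up, 0.004 with the cartridge home, 0.012 fully down. The cartridge meets it when its underside is 12 mm below the collar top; it pushes back with 3 N, rising 0.8 N per mm (about 10 N where the lugs pass under the ledge, 13 N at the stop).
- cradle: Sloped V cradle, fixed, base 120 x 60 mm; origin at the centre of its underside. The cartridge lies along its x axis, foot low at -x, bar high at +x, 45 degrees up from level, mid-canister 66 mm above the bench and 2 mm to +x of the origin. It is held only from below (cradle 40 mm wide there): the canister's two sides (along y) and top are free to grasp.
- tally_counter: Hand tally counter lying, about 44 x 44 x 25 mm, a bystander; origin at its underside.
- box_pads: Small carton 45 x 85 x 60 mm, a bystander; origin at its underside.
- ink_pad: Flat closed ink pad tin, 56 x 82 x 15 mm, a bystander; origin at its underside.

How it is judged:
By the outcome, as a careful person would: the job done as asked, in the order asked, and still so for the second after the job is handed in, with the robot touching nothing.
It also fails if it takes over 67 s, if anything falls off the work surface, if the arm or the gripper's body presses on something with over 40 N, if the wrist force passes 120 N, or if a joint passes its speed limit or range.

## Working session

There is one attempt and no reset: what is moved stays moved. The work goes in short steps, Python scripts to look and compute and a shell command to move; the robot and the scene stay as the last step left them, time stands still between calls to the robot, and variables do not carry over. Pictures are saved under pics/ and viewed, and the job is handed in when it is done.

```bash
ls; mkdir -p pics; cat > h.py <<'E'
import numpy as np, cv2
from workcell import manip
def save(n,f):
    im=manip.grab_frame(n); cv2.imwrite('pics/'+f,im); return im
def ray(n,u,v,st=None):
    m=manip.camera_model(n); f=192/np.tan(np.radians(m['vfov'])/2)
    d=np.array([u-m['cx'],v-m['cy']],float)
    if 'hand_eye' in m:
        r=np.hypot(*d); th=r/f; c=np.array([*(np.sin(th)*d/max(r,1e-9)),np.cos(th)])
        H=np.array(m['hand_eye']); st=st or manip.read_state()
        R=np.array(st['ee_rot']); return R@H[:3,3]+np.array(st['tcp_pos']), R@H[:3,:3]@c
    R=np.array(m['R']);t=np.array(m['t']); c=np.array([*(d/f),1])
    return -R.T@t, R.T@c
def onz(n,u,v,z,st=None):
    o,d=ray(n,u,v,st); return o+d*(z-o[2])/d[2]
def proj(n,X,st=None):
    m=manip.camera_model(n); f=192/np.tan(np.radians(m['vfov'])/2); X=np.array(X,float)
    if 'hand_eye' in m:
        H=np.array(m['hand_eye']); st=st or manip.read_state()
        p=np.array(st['ee_rot']).T@(X-np.array(st['tcp_pos'])); c=H[:3,:3].T@(p-H[:3,3])
        r=np.hypot(c[0],c[1]); th=np.arctan2(r,c[2]); return np.array([m['cx'],m['cy']])+f*th*c[:2]/r
    c=np.array(m['R'])@X+np.array(m['t']); return np.array([m['cx'],m['cy']])+f*c[:2]/c[2]
def tri(n1,p1,n2,p2):
    o1,d1=ray(n1,*p1);o2,d2=ray(n2,*p2);d1=d1/np.linalg.norm(d1);d2=d2/np.linalg.norm(d2)
    s=np.linalg.lstsq(np.c_[d1,-d2],o2-o1,rcond=None)[0]; a=o1+s[0]*d1;b=o2+s[1]*d2
    return (a+b)/2,np.linalg.norm(a-b)
E
python3 - <<'E'
from h import *
np.set_printoptions(precision=4,suppress=True)
st=manip.read_state();print(st)
for n in('side','top','wrist'):
    save(n,n+'0.png'); print(manip.camera_model(n))
E
```

```text
pics
{'time_s': 0.0, 'joint_positions': array([-1.4056,  0.1245,  1.6517, -0.    ,  1.3675, -0.0826]), 'dq': array([-0.    ,  0.0013, -0.0001, -0.0003,  0.0011,  0.0005]), 'joint_torque': array([ -0.0008, -41.7603, -35.9935,   0.0774,   0.0493,  -0.0002]), 'tcp_pos': array([ 0.1593, -0.6296,  0.2274]), 'ee_rot': array([[ 0.9695,  0.2453, -0.0004],
       [ 0.2453, -0.9694,  0.002 ],
       [ 0.0002, -0.0021, -1.    ]]), 'ft_force': array([-0.2053, -0.5908,  0.3742]), 'ft_torque': array([-0.0074, -0.0408, -0.0047]), 'width': 1.0008198225170046}
{'vfov': 49.13604089147561, 'cx': 263.34751891088604, 'cy': 195.964042413257, 'R': array([[-0.9459, -0.3246, -0.0031],
       [-0.17  ,  0.5034, -0.8471],
       [ 0.2765, -0.8008, -0.5313]]), 't': array([0.5013, 0.2561, 0.6353])}
{'vfov': 51.064483938147454, 'cx': 250.88838148754442, 'cy': 187.19830339058748, 'R': array([[ 0.0178, -0.9998, -0.0101],
       [-0.9828, -0.0156, -0.1841],
       [ 0.1839,  0.0132, -0.9829]]), 't': array([-0.1428,  0.5732,  0.8702])}
{'vfov': 65.70646984690485, 'cx': 254.63253442633794, 'cy': 191.81435452632888, 'hand_eye': array([[ 0.0006, -0.9562, -0.2926,  0.084 ],
       [ 1.    ,  0.0005,  0.0005, -0.0002],
       [-0.0004, -0.2926,  0.9562, -0.1547],
       [ 0.    ,  0.    ,  0.    ,  1.    ]])}
```

View pics/side0.png

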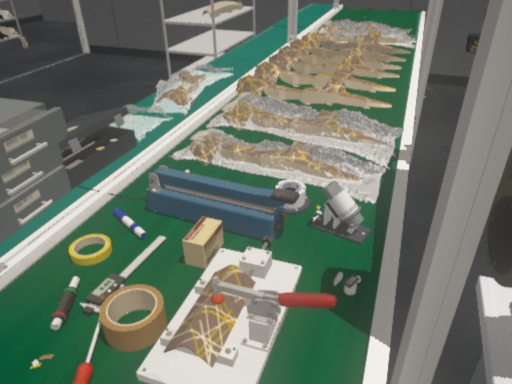

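View pics/top0.png

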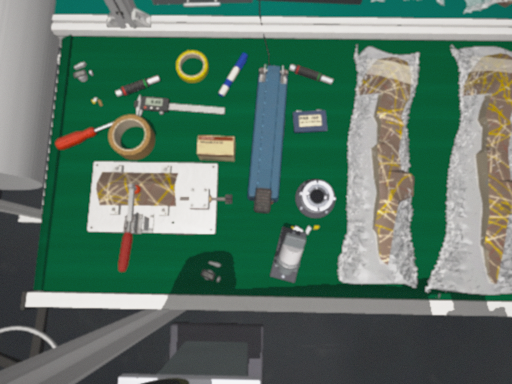

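View pics/wrist0.png

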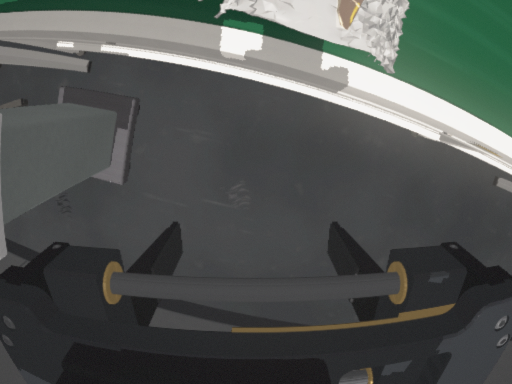

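```bash
python3 - <<'E'
from h import *
a=cv2.imread('pics/top0.png')[170:300,190:350]; cv2.imwrite('pics/tc.png',cv2.resize(a,None,fx=5,fy=4.6 if 0 else 4.5,interpolation=2)[:600])
a=cv2.imread('pics/side0.png')[165:305,255:395]; cv2.imwrite('pics/sc.png',cv2.resize(a,(580,580),interpolation=2))
for p in((315,196),(289,252),(210,270),(310,120),(216,147),(263,200)): print(p,onz('top',*p,0.03))
E
```

```text
(315, 196) [ 0.56118888 -0.28315996  0.03      ]
(289, 252) [ 0.43075887 -0.22245638  0.03      ]
(210, 270) [ 0.38731774 -0.04354961  0.03      ]
(310, 120) [ 0.74775278 -0.27321328  0.03      ]
(216, 147) [ 0.67653114 -0.04740518  0.03      ]
(263, 200) [ 0.54975778 -0.16170257  0.03      ]
```

View pics/tc.png

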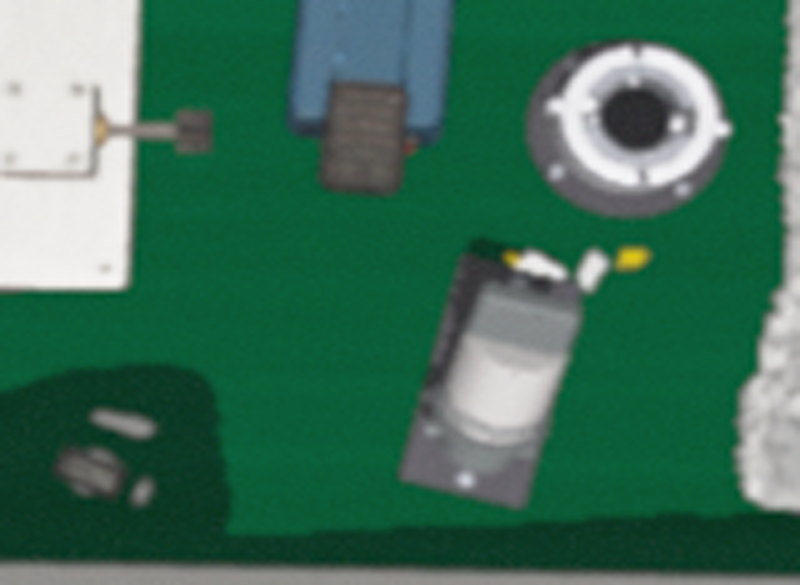

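View pics/sc.png

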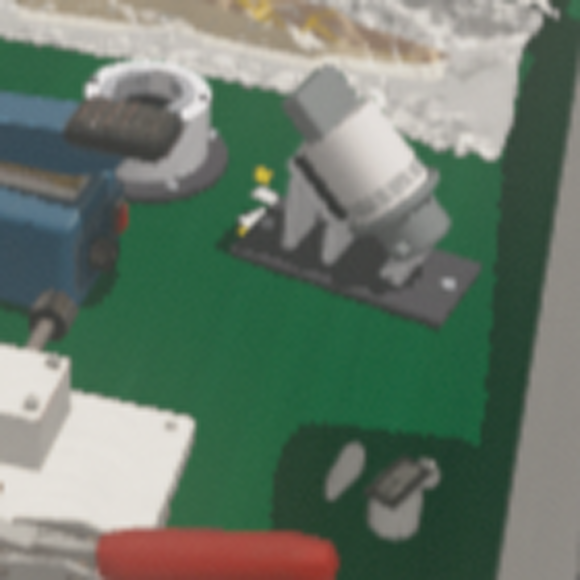

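```bash
python3 - <<'E'
from h import *
np.set_printoptions(precision=4,suppress=True)
c=lambda u,v:onz('top',190+u/5,170+v/4.5,0.006)
P=[c(470,245),c(583,290),c(527,508),c(400,480)]
for p in P: print(p)
ax=(P[0]+P[1])/2-(P[3]+P[2])/2; print(np.linalg.norm(ax),np.degrees(np.arctan2(ax[1],ax[0])),np.linalg.norm(P[3]-P[2]), sum(P)/4)
for u,v in((550,105),(723,128),(637,48),(640,180)): print(onz('top',190+u/5,170+v/4.5,.046))
E
```

```text
[ 0.4957 -0.2126  0.006 ]
[ 0.473  -0.2659  0.006 ]
[ 0.3613 -0.2392  0.006 ]
[ 0.3742 -0.1805  0.006 ]
0.12025418150375732 -14.134747639887077 0.060117540251592494 [ 0.426  -0.2246  0.006 ]
[ 0.5642 -0.2464  0.046 ]
[ 0.5536 -0.3256  0.046 ]
[ 0.5946 -0.2867  0.046 ]
[ 0.5262 -0.2873  0.046 ]
```

```bash
cat >> h.py <<'E'
from scipy.spatial.transform import Rotation as Ro
np.set_printoptions(precision=4,suppress=True)
def tool(yaw,tilt=0):
    """yaw deg of tool x in world; tilt deg: tool z leans toward +x(yaw) direction"""
    R=Ro.from_euler('z',yaw,degrees=True).as_matrix()@np.diag([1,-1,-1.])
    # rotate about horizontal world axis h=(yaw+90): z down -> toward +x : rotation about h by -tilt
    h=Ro.from_euler('z',yaw,degrees=True).apply([0,1,0])
    return Ro.from_rotvec(-np.radians(tilt)*h).as_matrix()@R
def go(p,R):
    st=manip.read_state(); A=np.array(st['ee_rot'])
    print('turn',Ro.from_matrix(A.T@R).as_rotvec(),'shift',A.T@(np.array(p)-np.array(st['tcp_pos'])))
E
python3 -m jog '[[[0,0,0.1],[0.033,-0.034,-0.003],1],[[0,0,0.2],[0.066,-0.068,-0.006],1],[[0,0,0.3],[0.1,-0.1,-0.01],1],[[0,0,0.4],[0.133,-0.135,-0.015],1],[[0,0,0.47],[0.166,-0.17,-0.02],1],[[0,0,0.47],[0.2,-0.204,-0.02],1],[[0,0,0.47],[0.233,-0.238,-0.02],1],[[0,0,0.47],[0.267,-0.272,-0.02],1],[[0,0,0.47],[0.3,-0.305,-0.02],1],[[0,0,0.47],[0.333,-0.339,-0.02],1]]' 20
python3 - <<'E'
from h import *
manip.grab_frame
st=manip.read_state(); print(st['tcp_pos'],st['ee_rot'],st['joint_positions'],st['time_s'])
save('wrist','w1.png')
E
```

```text
time_s: 1.15
tcp_pos: [0.3995, -0.218, 0.2486]
ee_rot: [[0.975, -0.221, 0.0], [-0.221, -0.975, -0.0], [0.0, 0.0, -1.0]]
ft_force: [-0.0, -0.4, -0.4]
width: 0.996
[ 0.3995 -0.218   0.2486] [[ 0.9753 -0.2208  0.0003]
 [-0.2208 -0.9753 -0.0002]
 [ 0.0004  0.0002 -1.    ]] [-0.6176 -0.3385  2.0421  0.      1.4376  1.1758] 1.15
```

View pics/w1.png

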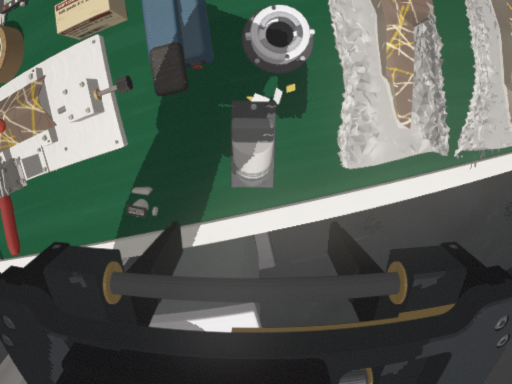

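```bash
python3 - <<'E'
from h import *
a=cv2.imread('pics/w1.png')[0:200,215:335]; cv2.imwrite('pics/w1c.png',cv2.resize(a,None,fx=3,fy=3,interpolation=2))
a=cv2.imread('pics/w1.png')[90:195,215:295]; cv2.imwrite('pics/w1d.png',cv2.resize(a,None,fx=5.7,fy=5.7,interpolation=2))
E
```

```text
(no output)
```

View pics/w1c.png

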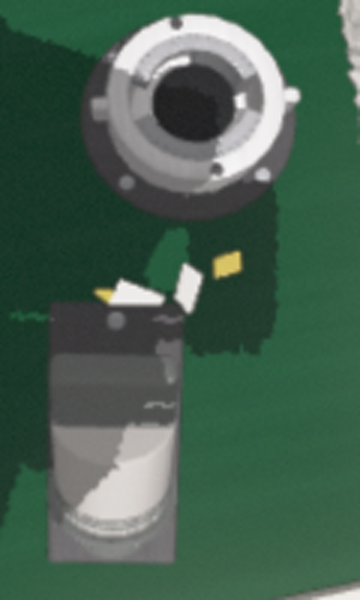

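View pics/w1d.png

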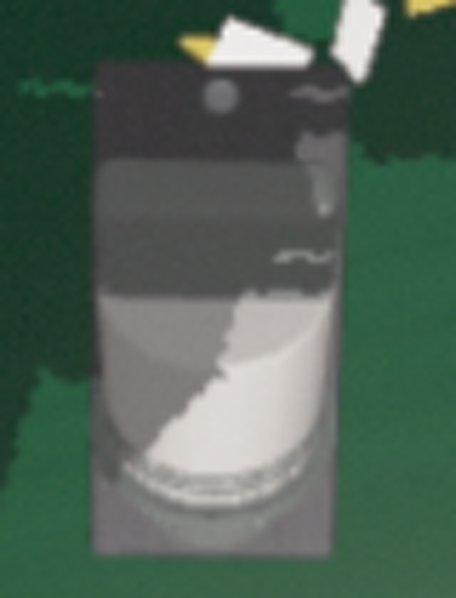

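```bash
python3 - <<'E'
from h import *
S=lambda u,v,z:onz('wrist',215+u/5.7,90+v/5.7,z)
for z in(0.004,0.008):
    P=[S(97,62,z),S(350,68,z),S(332,553,z),S(93,553,z)]
    ax=P[0]+P[1]-P[2]-P[3]; print(np.linalg.norm(ax)/2,np.linalg.norm(P[2]-P[3]),np.linalg.norm(P[1]-P[0]),np.degrees(np.arctan2(ax[1],ax[0])),sum(P)/4)
    for i,j in((3,0),(2,1)): d=P[j]-P[i]; print(np.degrees(np.arctan2(d[1],d[0])))
    for i,j in((1,0),(2,3)): d=P[j]-P[i]; print(np.degrees(np.arctan2(d[1],d[0]))-90)
# white canister edges mid height: left/right at shoulder level
for v in(300,380): 
    l=S(99,v,.07);r=S(338 if v==300 else 326,v,.07); print(l,r,np.linalg.norm(l-r),(l+r)/2)
T=lambda u,v,z=.046:onz('wrist',215+u/3,v/3,z)
a,b=T(98,108),T(293,95); d=a-b; print('ribs',a,b,(a+b)/2,np.linalg.norm(d),np.degrees(np.arctan2(d[1],d[0]))-90)
a,b=T(177,22),T(217,170); d=a-b; print('studs',a,b,(a+b)/2,np.linalg.norm(d),np.degrees(np.arctan2(d[1],d[0]))-90)
E
```

```text
0.11823922407702325 0.05869454231894118 0.05883392079211363 -13.680522360203518 [ 0.4305 -0.2151  0.004 ]
-13.642736962189868
-13.718792516090021
-13.748301421759166
-12.276990455864237
0.11705499543170658 0.05810668529534838 0.058244667819065364 -13.680522360203515 [ 0.431  -0.2152  0.008 ]
-13.642736962189861
-13.718792516090037
-13.74830142175918
-12.276990455864208
[ 0.447  -0.1953  0.07  ] [ 0.4369 -0.2415  0.07  ] 0.04727793586668824 [ 0.442  -0.2184  0.07  ]
[ 0.4313 -0.1916  0.07  ] [ 0.4216 -0.2359  0.07  ] 0.04533130374910408 [ 0.4265 -0.2137  0.07  ]
ribs [ 0.5672 -0.2388  0.046 ] [ 0.5583 -0.3161  0.046 ] [ 0.5628 -0.2775  0.046 ] 0.07786080143888284 -6.548362714108464
studs [ 0.5972 -0.2774  0.046 ] [ 0.5326 -0.2791  0.046 ] [ 0.5649 -0.2782  0.046 ] 0.0646562704721241 -88.4447443176615
```

```bash
python3 - <<'E'
from h import *
st=manip.read_state(); print(st['tcp_pos'],st['time_s'],st['ee_rot'])
im=save('wrist','w2.png'); print(np.abs(im.astype(int)-cv2.imread('pics/w1.png')).mean())
t=save('top','top2.png'); save('side','side2.png')
a=t[170:300,200:340]; cv2.imwrite('pics/t2c.png',cv2.resize(a,None,fx=4.5,fy=4.5,interpolation=2))
a=cv2.imread('pics/side2.png')[165:305,255:395]; cv2.imwrite('pics/s2c.png',cv2.resize(a,(588,588),interpolation=2))
E
```

```text
[ 0.4022 -0.2126  0.2485] 1.2 [[ 0.9767 -0.2145  0.0026]
 [-0.2145 -0.9767  0.0046]
 [ 0.0016 -0.005  -1.    ]]
11.050713433159721
```

View pics/t2c.png

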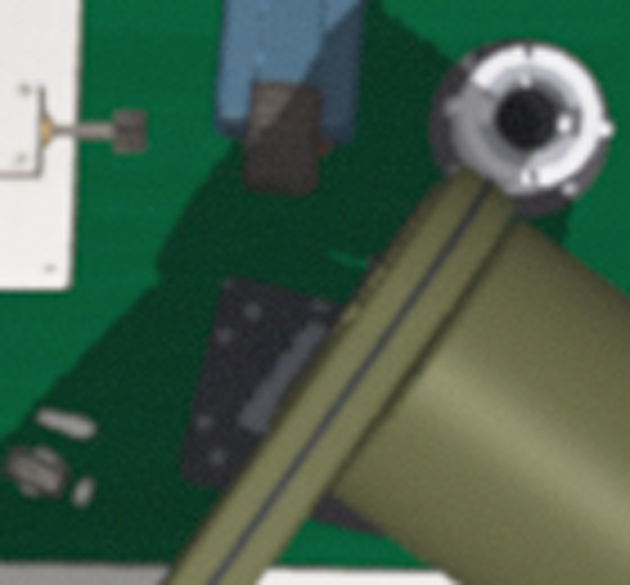

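View pics/s2c.png

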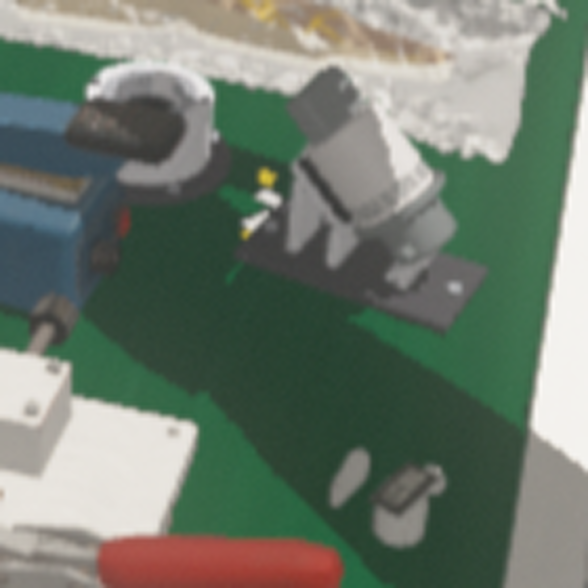

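```bash
python3 - <<'E'
from h import *
st=manip.read_state(); print(st['tcp_pos'],st['time_s'],st['ee_rot'],st['dq'])
im=save('wrist','w3.png'); import pickle; pickle.dump(st,open('st3.pkl','wb'))
a=im[85:195,215:295]; cv2.imwrite('pics/w3d.png',cv2.resize(a,None,fx=5.4,fy=5.4,interpolation=2))
a=im[0:90,225:335]; cv2.imwrite('pics/w3e.png',cv2.resize(a,None,fx=6,fy=6,interpolation=2))
E
```

```text
[ 0.3992 -0.2191  0.2484] 1.35 [[ 0.976  -0.2177 -0.0005]
 [-0.2177 -0.976  -0.0003]
 [-0.0005  0.0004 -1.    ]] [-0.0498  0.0073 -0.0072 -0.0042 -0.0019  0.0006]
```

View pics/w3d.png

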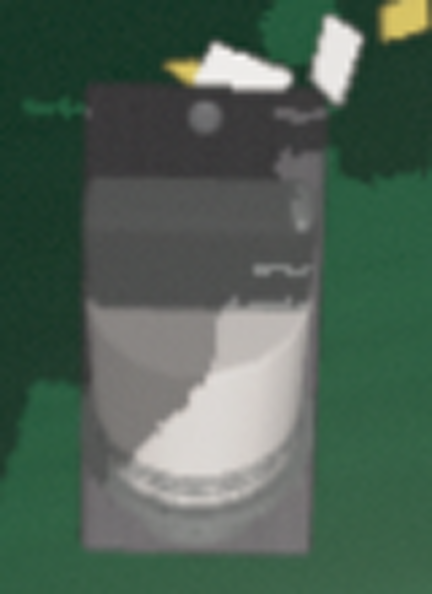

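View pics/w3e.png

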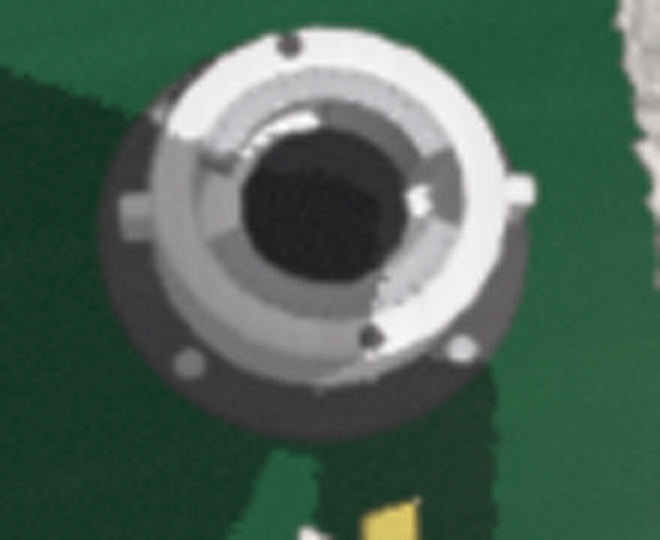

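```bash
python3 - <<'E'
from h import *
import pickle; st=pickle.load(open('st3.pkl','rb'))
S=lambda u,v,z:onz('wrist',215+(u-2.2)/5.4,85+(v-2.2)/5.4,z,st)
for z in(0.006,):
    P=[S(84,87,z),S(328,92,z),S(310,552,z),S(80,550,z)]
    ax=P[0]+P[1]-P[2]-P[3]; print(np.linalg.norm(ax)/2,np.linalg.norm(P[2]-P[3]),np.linalg.norm(P[1]-P[0]),np.degrees(np.arctan2(ax[1],ax[0])),sum(P)/4)
    for i,j in((3,0),(2,1)): d=P[j]-P[i]; print(np.degrees(np.arctan2(d[1],d[0])))
    for i,j in((1,0),(2,3)): d=P[j]-P[i]; print(np.degrees(np.arctan2(d[1],d[0]))-90)
T=lambda u,v,z=.046:onz('wrist',225+(u-2.5)/6,(v-2.5)/6,z,st)
a,b=T(135,216,.03),T(520,188,.03); d=a-b; print('ribs',a,b,(a+b)/2,np.linalg.norm(d),np.degrees(np.arctan2(d[1],d[0]))-90)
a,b=T(290,45),T(371,336); d=a-b; print('studs',a,b,(a+b)/2,np.linalg.norm(d),np.degrees(np.arctan2(d[1],d[0]))-90)
# foot plate
a,b=T(98,235,.006),T(530,235,.006); print('plate',(a+b)/2,np.linalg.norm(a-b))
E
```

```text
0.11739649045597486 0.05929844954181589 0.05954654647055595 -13.995160342984416 [ 0.4279 -0.221   0.006 ]
-13.933038914563756
-14.057680920581438
-13.804109921406791
-13.076771729628405
ribs [ 0.5678 -0.2466  0.03  ] [ 0.5589 -0.3264  0.03  ] [ 0.5634 -0.2865  0.03  ] 0.08029038165990121 -6.355984663353752
studs [ 0.5938 -0.2842  0.046 ] [ 0.5302 -0.2862  0.046 ] [ 0.562  -0.2852  0.046 ] 0.06363067453723399 -88.2131433339799
plate [ 0.5618 -0.2852  0.006 ] 0.09521085615615708
```

```bash
python3 - <<'E'
from h import *
y=-13.8; R=tool(y,-15); cx=np.array([np.cos(np.radians(y)),np.sin(np.radians(y)),0])
mid=np.array([.4274,-.2222,.066])+.002*cx; ax=(cx+[0,0,1])/2**.5
g=mid+.003*ax; tcp=g+.005*R[:,2]; print(mid,tcp,R)
go(tcp-.1*R[:,2],R)
E
```

```text
[ 0.4293 -0.2227  0.066 ] [ 0.4301 -0.2229  0.0633] [[ 0.938  -0.2385 -0.2513]
 [-0.2304 -0.9711  0.0617]
 [-0.2588  0.     -0.9659]]
turn [ 0.003  -0.2613  0.0191] shift [ 0.0571 -0.0036  0.0885]
```

```bash
python3 -m jog '[[[0,-0.05,0.004],[0.01,-0.001,0.015],1],[[0,-0.1,0.008],[0.02,-0.001,0.03],1],[[0,-0.15,0.012],[0.03,-0.002,0.045],1],[[0,-0.2,0.015],[0.04,-0.003,0.06],1],[[0,-0.24,0.019],[0.05,-0.004,0.075],1],[[0.003,-0.261,0.019],[0.055,-0.004,0.085],1],[[0.003,-0.261,0.019],[0.057,-0.004,0.088],1],[[0.003,-0.261,0.019],[0.057,-0.004,0.0885],1],[[0.003,-0.261,0.019],[0.057,-0.004,0.0885],1],[[0.003,-0.261,0.019],[0.057,-0.004,0.0885],1]]'
python3 - <<'E'
from h import *
y=-13.8; R=tool(y,-15);go([.4301,-.2229,.0633],R)
st=manip.read_state();print(st['dq'])
im=save('wrist','w4.png')
for X in([.4293,-.2227,.066],[.4274,-.2222,0.006]): print(proj('wrist',X,st))
E
```

```text
time_s: 2.4
tcp_pos: [0.4554, -0.2291, 0.1611]
ee_rot: [[0.938, -0.24, -0.249], [-0.232, -0.971, 0.062], [-0.256, 0.0, -0.967]]
ft_force: [-0.7, -0.6, -0.1]
width: 0.999
turn [-0.0004 -0.0025 -0.0014] shift [-0.0001  0.0001  0.1012]
[ 0.0078 -0.0022 -0.0002  0.0013  0.0011  0.0003]
[255.3208 200.3709]
[255.1625 171.1124]
```

View pics/w4.png

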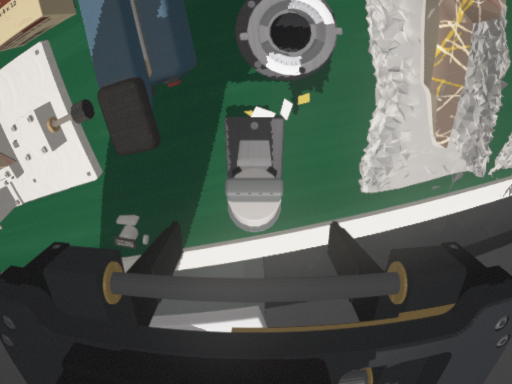

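```bash
python3 -m jog '[[[0,0,0],[0,0,0.015],1],[[0,0,0],[0,0,0.03],1],[[0,0,0],[0,0,0.045],1],[[0,0,0],[0,0,0.06],1],[[0,0,0],[0,0,0.075],1],[[0,0,0],[0,0,0.088],1],[[0,0,0],[0,0,0.097],1],[[0,0,0],[0,0,0.101],1],[[0,0,0],[0,0,0.101],1],[[0,0,0],[0,0,0.101],0.7]]' 25
python3 -m jog '[[[0,0,0],[0,0,0],0.6],[[0,0,0],[0,0,0],0.5],[[0,0,0],[0,0,0],0.4],[[0,0,0],[0,0,0],0.35],[[0,0,0],[0,0,0],0.3],[[0,0,0],[0,0,0],0.3],[[0,0,0],[0,0,0],0.3],[[0,0,0],[0,0,0],0.3],[[0,0,0],[0,0,0],0.3],[[0,0,0],[0,0,0],0.3]]' 25
python3 - <<'E'
from h import *
st=manip.read_state();print(st['width']*95,st['tcp_pos'],st['ft_force'])
save('side','s5.png');save('wrist','w5.png')
a=cv2.imread('pics/s5.png')[145:285,255:395]; cv2.imwrite('pics/s5c.png',cv2.resize(a,(588,588),interpolation=2))
E
```

```text
time_s: 3.45
tcp_pos: [0.4308, -0.2225, 0.0631]
ee_rot: [[0.938, -0.239, -0.25], [-0.231, -0.971, 0.062], [-0.257, -0.0, -0.966]]
ft_force: [0.1, 1.6, 0.0]
width: 0.955
time_s: 4.45
tcp_pos: [0.4303, -0.2222, 0.0626]
ee_rot: [[0.938, -0.239, -0.25], [-0.231, -0.971, 0.062], [-0.258, -0.001, -0.966]]
ft_force: [1.4, 0.3, 0.6]
width: 0.481
45.689706904006094 [ 0.4303 -0.2222  0.0626] [1.4345 0.3217 0.5673]
```

View pics/s5c.png

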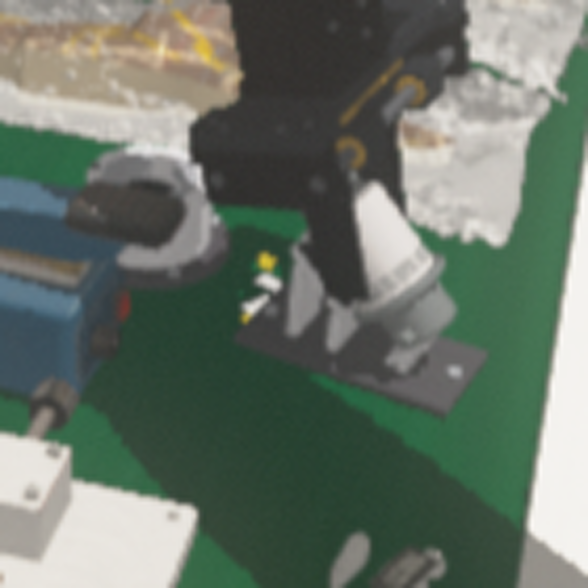

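View pics/w5.png

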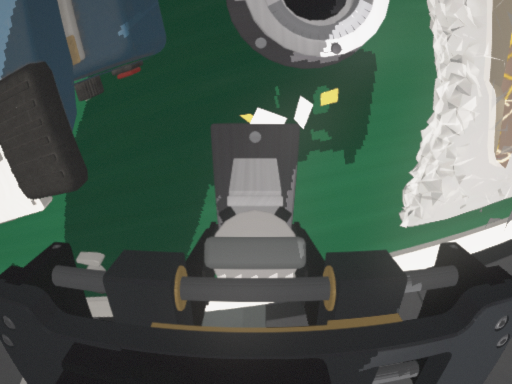

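```bash
python3 - <<'E'
from h import *
st=manip.read_state();y=-13.8;A=np.array(st['ee_rot']); cx=np.array([np.cos(np.radians(y)),np.sin(np.radians(y)),0])
mid=np.array([.4274,-.2222,.066])+.002*cx; ax=(cx+[0,0,1])/2**.5
f=A.T@(mid-.053*ax-np.array(st['tcp_pos'])); a=A.T@ax; print('foot in tool',f,'axis in tool',a)
np.savez('grasp.npz',f=f,a=a)
# R2 such that R2@a=z, tool y horizontal
ang=np.degrees(np.arctan2(a[0],-a[2])); print(ang)
R2=tool(y,30); print(R2@a)
for F in([.43,-.125,.05],[.43,-.125,.0]):
    p=np.array(F)-R2@f; print(p); go(p,R2)
print('up',A.T@[0,0,.08])
E
```

```text
foot in tool [-0.0282  0.0008  0.0428] axis in tool [ 0.5006 -0.0008 -0.8657]
30.041064169102455
[0.0009 0.0006 1.    ]
[ 0.4331 -0.125   0.1011]
turn [-0.0006  0.7847 -0.0006] shift [-0.0297 -0.0951 -0.0319]
[ 0.4331 -0.125   0.0511]
turn [-0.0006  0.7847 -0.0006] shift [-0.0168 -0.095   0.0164]
up [-0.0207 -0.     -0.0773]
```

```bash
python3 -m jog '[[[0,0,0],[-0.001,0,-0.004],0.3],[[0,0,0],[-0.003,0,-0.01],0.3],[[0,0,0],[-0.005,0,-0.02],0.3],[[0,0,0],[-0.008,0,-0.03],0.3],[[0,0,0],[-0.011,0,-0.042],0.3],[[0,0,0],[-0.014,0,-0.053],0.3],[[0,0,0],[-0.017,0,-0.063],0.3],[[0,0,0],[-0.019,0,-0.071],0.3],[[0,0,0],[-0.0205,0,-0.077],0.3],[[0,0,0],[-0.0205,0,-0.077],0.3]]' 30
python3 - <<'E'
from h import *
d=np.load('grasp.npz');R2=tool(-13.8,30);st=manip.read_state();print(st['tcp_pos'],st['width']*95,st['joint_positions'])
for z in(.04,0): go(np.array([.43,-.125,z])-R2@d['f'],R2)
save('side','s6.png')
a=cv2.imread('pics/s6.png')[105:265,235:395]; cv2.imwrite('pics/s6c.png',cv2.resize(a,(588,588),interpolation=2))
E
```

```text
time_s: 5.55
tcp_pos: [0.4308, -0.2226, 0.1433]
ee_rot: [[0.939, -0.239, -0.249], [-0.231, -0.971, 0.061], [-0.256, 0.0, -0.967]]
ft_force: [-0.4, -0.2, -0.7]
width: 0.48
[ 0.4308 -0.2226  0.1433] 45.57100223280648 [-0.5436 -0.0074  1.9521 -0.077   1.4453  1.2878]
turn [ 0.0001  0.7829 -0.0005] shift [-0.007  -0.0953  0.0558]
turn [ 0.0001  0.7829 -0.0005] shift [ 0.0032 -0.0953  0.0945]
```

View pics/s6c.png

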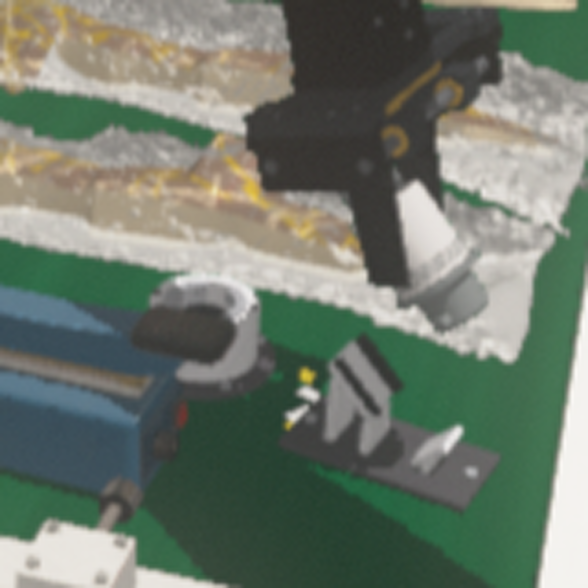

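```bash
python3 -m jog '[[[0,0.04,0],[0,-0.005,0],0.3],[[0,0.12,0],[0,-0.015,0],0.3],[[0,0.22,0],[0,-0.03,0.005],0.3],[[0,0.32,0],[-0.001,-0.045,0.012],0.3],[[0,0.43,0],[-0.003,-0.06,0.022],0.3],[[0,0.54,0],[-0.004,-0.072,0.032],0.3],[[0,0.64,0],[-0.006,-0.084,0.042],0.3],[[0,0.72,0],[-0.007,-0.092,0.05],0.3],[[0,0.77,0],[-0.007,-0.095,0.055],0.3],[[0,0.783,0],[-0.007,-0.0953,0.056],0.3]]' 30
python3 - <<'E'
from h import *
d=np.load('grasp.npz');R2=tool(-13.8,30);st=manip.read_state();A=np.array(st['ee_rot']);print(st['tcp_pos'],st['joint_positions'],A@d['f']+st['tcp_pos'],A@d['a'])
save('side','s7.png')
a=cv2.imread('pics/s7.png')[105:305,235:435]; cv2.imwrite('pics/s7c.png',cv2.resize(a,(588,588),interpolation=2))
t=save('top','t7.png')
E
```

```text
time_s: 6.6
tcp_pos: [0.4302, -0.1232, 0.087]
ee_rot: [[0.844, -0.238, 0.481], [-0.208, -0.971, -0.117], [0.495, -0.001, -0.869]]
ft_force: [-0.3, 0.8, -1.0]
width: 0.481
[ 0.4302 -0.1232  0.087 ] [-0.4709 -0.5702  2.5365  0.1834  0.6772  1.2271] [ 0.4268 -0.1231  0.0359] [ 0.006  -0.0022  1.    ]
```

View pics/s7c.png

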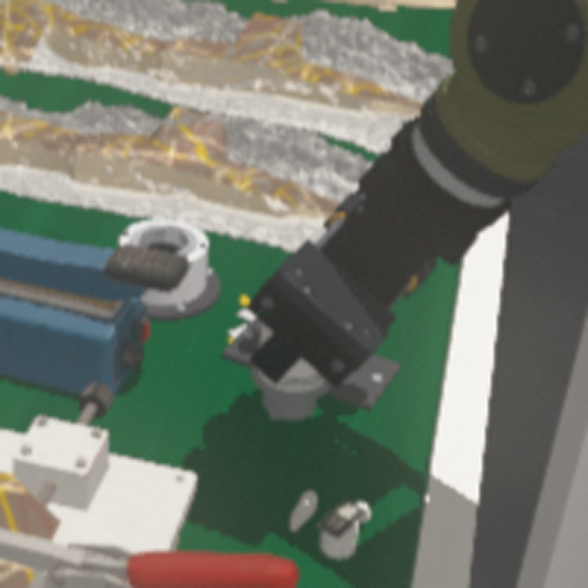

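View pics/t7.png

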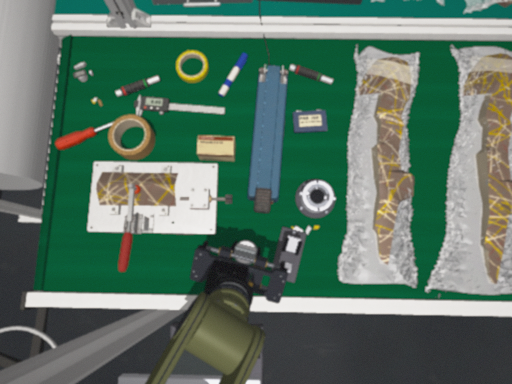

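```bash
python3 - <<'E'
from h import *
d=np.load('grasp.npz');R2=tool(-13.8,30);st=manip.read_state();A=np.array(st['ee_rot']);print(st['tcp_pos'],A@d['f']+st['tcp_pos'],A@d['a'])
go(np.array([.427,-.124,0.001])-R2@d['f'],R2)
E
```

```text
[ 0.4318 -0.1243  0.0892] [ 0.4285 -0.1243  0.0381] [ 0.0041 -0.001   1.    ]
turn [-0.0004  0.0035 -0.0008] shift [-0.0199  0.0001  0.0313]
```

```bash
python3 -m jog '[[[0,0.001,0],[-0.002,0,0.003],0.3],[[0,0.002,0],[-0.005,0,0.008],0.3],[[0,0.003,0],[-0.009,0,0.014],0.3],[[0,0.0035,0],[-0.012,0,0.019],0.3],[[0,0.0035,0],[-0.015,0,0.024],0.3],[[0,0.0035,0],[-0.017,0,0.028],0.3],[[0,0.0035,0],[-0.019,0,0.03],0.3],[[0,0.0035,0],[-0.02,0,0.0313],0.3],[[0,0.0035,0],[-0.02,0,0.0313],0.3],[[0,0.0035,0],[-0.02,0,0.0313],0.3]]' 30
python3 - <<'E'
from h import *
d=np.load('grasp.npz');R2=tool(-13.8,30);st=manip.read_state();A=np.array(st['ee_rot']);print(st['tcp_pos'],A@d['f']+st['tcp_pos'],A@d['a'],st['dq'])
save('side','s8.png')
a=cv2.imread('pics/s8.png')[165:305,255:395]; cv2.imwrite('pics/s8c.png',cv2.resize(a,(588,588),interpolation=2))
E
```

```text
time_s: 7.7
tcp_pos: [0.431, -0.1243, 0.0532]
ee_rot: [[0.84, -0.239, 0.488], [-0.207, -0.971, -0.12], [0.502, -0.0, -0.865]]
ft_force: [0.4, 0.7, -1.5]
width: 0.481
[ 0.431  -0.1243  0.0532] [ 0.428  -0.1243  0.002 ] [-0.0015  0.0009  1.    ] [-0.0011 -0.0028  0.0001  0.0002  0.0005  0.0014]
```

View pics/s8c.png

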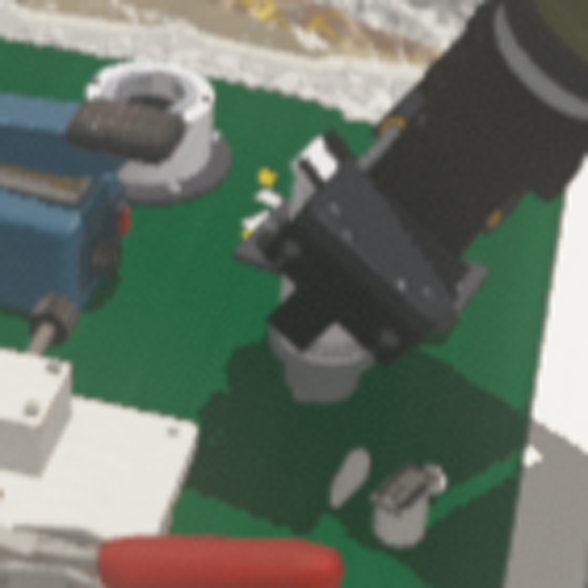

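```bash
python3 -m jog '[[[0,0,0],[-0.0002,0,0.0004],0.3],[[0,0,0],[-0.0004,0,0.0007],0.3],[[0,0,0],[-0.0006,0,0.001],0.3],[[0,0,0],[-0.0008,0,0.0013],0.3],[[0,0,0],[-0.001,0,0.0017],0.3],[[0,0,0],[-0.001,0,0.0017],0.3],[[0,0,0],[-0.001,0,0.0017],0.3],[[0,0,0],[-0.001,0,0.0017],0.3],[[0,0,0],[-0.001,0,0.0017],0.3],[[0,0,0],[-0.001,0,0.0017],0.3]]' 30
python3 -c "
from h import *
d=np.load('grasp.npz');st=manip.read_state();A=np.array(st['ee_rot']);print(A@d['f']+st['tcp_pos'],A@d['a'])"
```

```text
time_s: 8.75
tcp_pos: [0.4319, -0.1245, 0.0527]
ee_rot: [[0.839, -0.239, 0.489], [-0.207, -0.971, -0.12], [0.504, -0.0, -0.864]]
ft_force: [-5.7, 3.2, 9.9]
width: 0.479
[ 0.429  -0.1246  0.0016] [-0.0033  0.0012  1.    ]
```

```bash
python3 -m jog '[[[0,0,0],[0.0005,0,-0.0008],0.3],[[0,0,0],[0.0006,0,-0.001],0.3],[[0,0,0],[0.0006,0,-0.001],0.3],[[0,0,0],[0.0006,0,-0.001],0.49],[[0,0,0],[0.0006,0,-0.001],0.5],[[0,0,0],[0.0006,0,-0.001],0.52],[[0,0,0],[0.0006,0,-0.001],0.55],[[0,0,0],[0.0006,0,-0.001],0.6],[[0,0,0],[0.0006,0,-0.001],0.65],[[0,0,0],[0.0006,0,-0.001],0.65]]' 10
python3 - <<'E'
from h import *
save('side','s9.png');save('wrist','w9.png');st=manip.read_state();print(st['width']*95)
a=cv2.imread('pics/s9.png')[165:305,255:395]; cv2.imwrite('pics/s9c.png',cv2.resize(a,(588,588),interpolation=2))
E
```

```text
time_s: 9.75
tcp_pos: [0.4308, -0.1242, 0.0521]
ee_rot: [[0.84, -0.239, 0.487], [-0.207, -0.971, -0.119], [0.502, -0.001, -0.865]]
ft_force: [0.3, 0.4, -0.4]
width: 0.647
61.79252912406466
```

View pics/s9c.png

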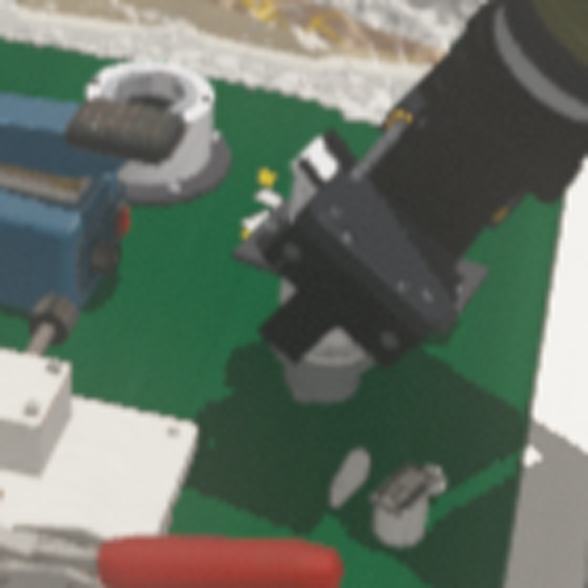

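View pics/w9.png

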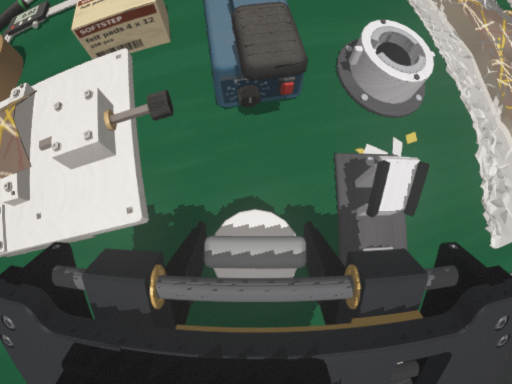

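```bash
python3 -m jog '[[[0,0,0],[0,0,-0.004],0.65],[[0,0,0],[0,0,-0.012],0.65],[[0,0,0],[0,0,-0.025],0.65],[[0,0,0],[0,0,-0.04],0.65],[[0,0,0],[0,0,-0.06],0.65],[[0,0,0],[0,0,-0.08],0.65],[[0,0,0],[0,0,-0.1],0.65],[[0,0,0],[0,0,-0.12],0.65],[[0,0,0],[0,0,-0.13],0.65],[[0,0,0],[0,0,-0.13],0.65]]' 
python3 - <<'E'
from h import *
st=manip.read_state();save('wrist','w10.png');save('side','s10.png')
import pickle; pickle.dump(st,open('st10.pkl','wb'));print(st['tcp_pos'],st['dq'])
a=cv2.imread('pics/s10.png')[165:305,255:395]; cv2.imwrite('pics/s10c.png',cv2.resize(a,(588,588),interpolation=2))
E
```

```text
time_s: 10.85
tcp_pos: [0.368, -0.1092, 0.1671]
ee_rot: [[0.838, -0.239, 0.491], [-0.206, -0.971, -0.122], [0.506, 0.001, -0.863]]
ft_force: [0.6, 0.4, 0.4]
width: 0.653
[ 0.368  -0.1092  0.1671] [ 0.0054  0.0404  0.0218 -0.0012 -0.027   0.001 ]
```

View pics/s10c.png

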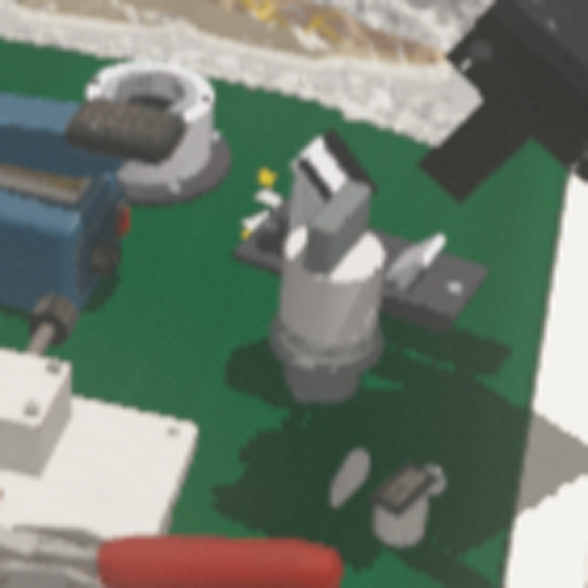

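View pics/w10.png

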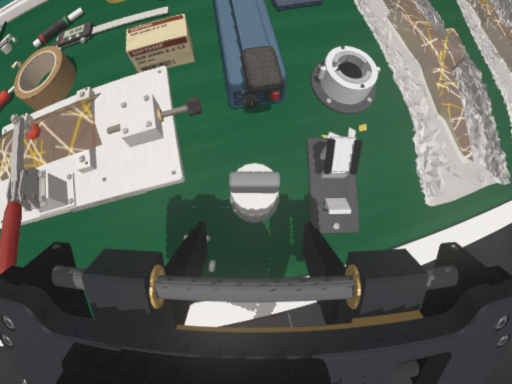

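```bash
python3 - <<'E'
from h import *
go([.42,-.124,.22],tool(-14,0)); go([.43,-.124,.22],tool(31,0))
E
```

```text
turn [-0.001  -0.526   0.0027] shift [ 0.0751  0.0023 -0.0205]
turn [ 0.2055 -0.4988 -0.7642] shift [ 0.0835 -0.0001 -0.0156]
```

```bash
python3 -m jog '[[[0.01,-0.025,-0.04],[0.002,0,-0.01],0.65],[[0.03,-0.075,-0.115],[0.01,0,-0.02],0.65],[[0.055,-0.135,-0.205],[0.02,0,-0.025],0.65],[[0.082,-0.2,-0.305],[0.032,0,-0.025],0.65],[[0.11,-0.265,-0.405],[0.045,0,-0.023],0.65],[[0.138,-0.33,-0.51],[0.057,0,-0.02],0.65],[[0.165,-0.4,-0.61],[0.068,0,-0.018],0.65],[[0.188,-0.455,-0.7],[0.077,0,-0.016],0.65],[[0.202,-0.49,-0.75],[0.082,0,-0.0156],0.65],[[0.2055,-0.499,-0.764],[0.0835,0,-0.0156],0.65]]'
python3 - <<'E'
from h import *
go([.43,-.124,.2],tool(76,0)); st=manip.read_state();print(st['tcp_pos'])
save('wrist','w11.png'); print(proj('wrist',[.43,-.124,.104],st))
E
```

```text
time_s: 11.95
tcp_pos: [0.4308, -0.1239, 0.2184]
ee_rot: [[0.856, 0.516, -0.004], [0.516, -0.856, 0.002], [-0.003, -0.003, -1.0]]
ft_force: [-0.3, 0.9, 0.2]
width: 0.651
turn [-0.0044  0.0012 -0.7838] shift [-0.0006 -0.0002  0.0184]
[ 0.4308 -0.1239  0.2184]
[254.5332 193.8562]
```

View pics/w11.png

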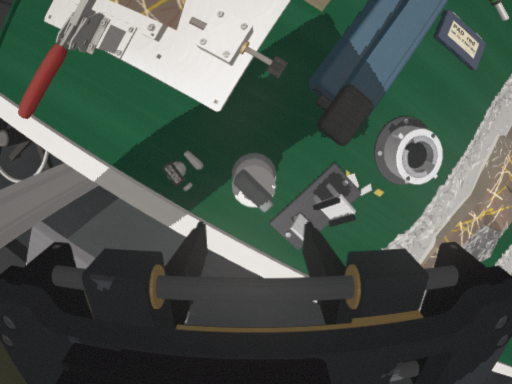

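```bash
python3 -m jog '[[[0,0,-0.05],[0,0,0],0.65],[[0,0,-0.15],[0,0,0.002],0.65],[[0,0,-0.27],[0,0,0.004],0.65],[[0,0,-0.39],[0,0,0.008],0.65],[[0,0,-0.51],[0,0,0.012],0.65],[[-0.003,0.001,-0.62],[0,0,0.015],0.65],[[-0.004,0.001,-0.71],[0,0,0.017],0.65],[[-0.004,0.001,-0.77],[-0.0006,0,0.018],0.65],[[-0.004,0.001,-0.784],[-0.0006,0,0.018],0.65],[[-0.004,0.001,-0.784],[-0.0006,0,0.018],0.65]]'
python3 - <<'E'
from h import *
import pickle
manip.grab_frame('wrist')
st=manip.read_state();print(st['tcp_pos'],st['dq'],st['joint_positions']); im=save('wrist','w12.png');pickle.dump(st,open('st12.pkl','wb'))
print(proj('wrist',[.43,-.124,.104],st))
a=im[90:290,160:360]; cv2.imwrite('pics/w12c.png',cv2.resize(a,(588,588),interpolation=2))
a=im[60:210,310:480]; cv2.imwrite('pics/w12h.png',cv2.resize(a,None,fx=4,fy=4,interpolation=2))
E
```

```text
time_s: 13.0
tcp_pos: [0.429, -0.1243, 0.2015]
ee_rot: [[0.245, 0.97, 0.003], [0.97, -0.245, -0.001], [-0.0, 0.003, -1.0]]
ft_force: [0.0, -0.2, 0.3]
width: 0.652
[ 0.4292 -0.1243  0.2017] [ 0.0028  0.0035 -0.0077 -0.0007 -0.     -0.0013] [-0.4023 -0.3323  2.116   0.0003  1.3547 -0.1552]
[254.1475 198.0787]
```

View pics/w12.png

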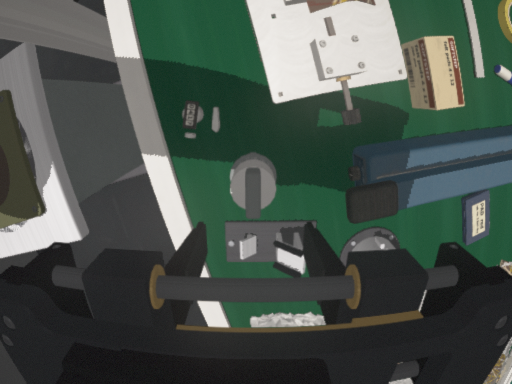

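View pics/w12c.png

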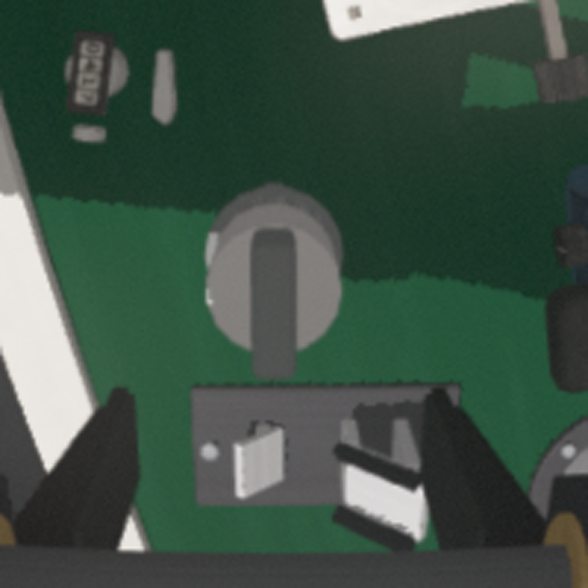

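```bash
python3 - <<'E'
from h import *
import pickle; st=pickle.load(open('st12.pkl','rb'))
S=lambda u,v,z:onz('wrist',160+u/2.94,90+v/2.94,z,st)
for v in(228,238,377): print(S(275,v,.104))
a,b=S(252,300,.104),S(296,300,.104);print(a,b,np.linalg.norm(a-b),(a+b)/2)
a,b=S(253,375,.104),S(297,375,.104);print((a+b)/2,np.linalg.norm(a-b))
a,b=S(205,280,.078),S(341,280,.078);print('shoulder',(a+b)/2,np.linalg.norm(a-b))
go([.4286,-.1242,.105],tool(75.8))
E
```

```text
[ 0.4363 -0.0968  0.104 ]
[ 0.4356 -0.0998  0.104 ]
[ 0.4247 -0.1427  0.104 ]
[ 0.4241 -0.1167  0.104 ] [ 0.437  -0.1199  0.104 ] 0.013293260253878976 [ 0.4306 -0.1183  0.104 ]
[ 0.4249 -0.1421  0.104 ] 0.01368776779080736
shoulder [ 0.4299 -0.1193  0.078 ] 0.04509383684056587
turn [0.0032 0.0003 0.0009] shift [-0.     -0.001   0.0968]
```

```bash
python3 -c "
from h import *
go([.430,-.1205,.0945],tool(75.8))"

```

```text
turn [0.0032 0.0003 0.0009] shift [ 0.0039 -0.0006  0.1073]
```

```bash
python3 -m jog '[[[0.003,0,0],[0.001,0,0.008],0.6],[[0.003,0,0],[0.003,0,0.022],0.5],[[0.003,0,0],[0.004,-0.0006,0.038],0.5],[[0.003,0,0],[0.004,-0.0006,0.054],0.5],[[0.003,0,0],[0.004,-0.0006,0.07],0.5],[[0.003,0,0],[0.004,-0.0006,0.084],0.5],[[0.003,0,0],[0.004,-0.0006,0.095],0.5],[[0.003,0,0],[0.004,-0.0006,0.102],0.5],[[0.003,0,0],[0.004,-0.0006,0.106],0.5],[[0.003,0,0],[0.004,-0.0006,0.107],0.5]]'
python3 - <<'E'
from h import *
go([.430,-.1205,.0945],tool(75.8)); save('side','s13.png');im=save('wrist','w13.png')
a=cv2.imread('pics/s13.png')[145:285,255:395]; cv2.imwrite('pics/s13c.png',cv2.resize(a,(588,588),interpolation=2))
E
```

```text
time_s: 14.1
tcp_pos: [0.4302, -0.1205, 0.0947]
ee_rot: [[0.243, 0.97, -0.0], [0.97, -0.243, -0.0], [-0.0, -0.0, -1.0]]
ft_force: [0.6, 0.2, 0.4]
width: 0.501
turn [-0.      0.0004  0.0021] shift [-0.0001 -0.0002  0.0002]
```

View pics/s13c.png

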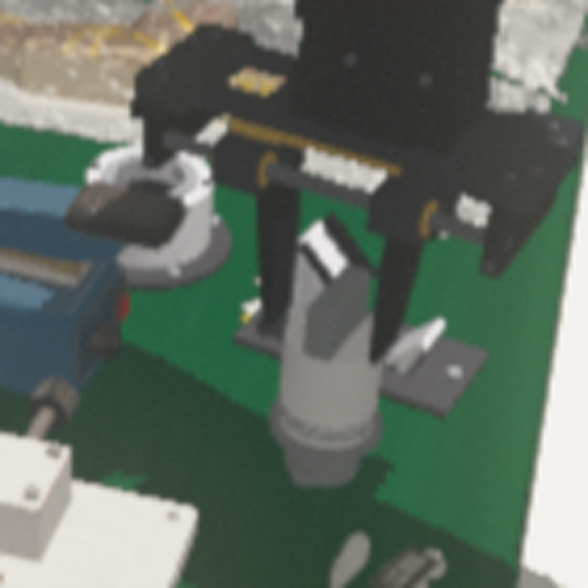

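View pics/w13.png

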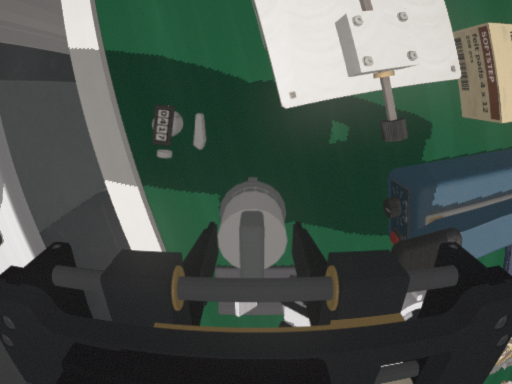

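```bash
python3 -m jog '[[[0,0,0],[0,0,0],0.4],[[0,0,0],[0,0,0],0.3],[[0,0,0],[0,0,0],0.2],[[0,0,0],[0,0,0],0.15],[[0,0,0],[0,0,0],0.1],[[0,0,0],[0,0,0],0.05],[[0,0,0],[0,0,0],0.05],[[0,0,0],[0,0,0],0.05],[[0,0,0],[0,0,0],0.05],[[0,0,0],[0,0,0],0.05]]' 50
python3 - <<'E'
from h import *
st=manip.read_state();print(st['width']*95,st['ft_torque'])
go([.430,-.1205,.1545],tool(75.8))
E
```

```text
time_s: 15.2
tcp_pos: [0.4302, -0.1205, 0.0949]
ee_rot: [[0.243, 0.97, 0.0], [0.97, -0.243, -0.0], [-0.0, 0.0, -1.0]]
ft_force: [0.7, 0.6, 0.7]
width: 0.139
13.205567649735048 [ 0.0315 -0.0179 -0.0331]
turn [0.0001 0.0004 0.0021] shift [-0.0001 -0.0002 -0.0596]
```

```bash
python3 -m jog '[[[0,0,0],[0,0,-0.004],0.05],[[0,0,0],[0,0,-0.012],0.05],[[0,0,0],[0,0,-0.025],0.05],[[0,0,0],[0,0,-0.04],0.05],[[0,0,0],[0,0,-0.057],0.05],[[0,0,0],[0,0,-0.075],0.05],[[0,0,0],[0,0,-0.092],0.05],[[0,0,0],[0,0,-0.107],0.05],[[0,0,0],[0,0,-0.117],0.05],[[0,0,0],[0,0,-0.12],0.05]]' 50
python3 - <<'E'
from h import *
st=manip.read_state();print(st['width']*95,st['tcp_pos'])
go([.5,-.2,.215],tool(82));go([.562,-.26,.215],tool(82));go([.562,-.286,.215],tool(82))
save('top','t14.png');save('side','s14.png')
E
```

```text
time_s: 16.2
tcp_pos: [0.4309, -0.1207, 0.2168]
ee_rot: [[0.243, 0.97, 0.003], [0.97, -0.243, -0.002], [-0.001, 0.003, -1.0]]
ft_force: [0.3, 0.7, -0.2]
width: 0.143
13.58482134881102 [ 0.4309 -0.1207  0.2168]
turn [ 0.0029  0.001  -0.1061] shift [-0.0601  0.0864  0.0021]
turn [ 0.0029  0.001  -0.1061] shift [-0.1032  0.1611  0.0024]
turn [ 0.0029  0.001  -0.1061] shift [-0.1284  0.1674  0.0024]
```

View pics/s14.png

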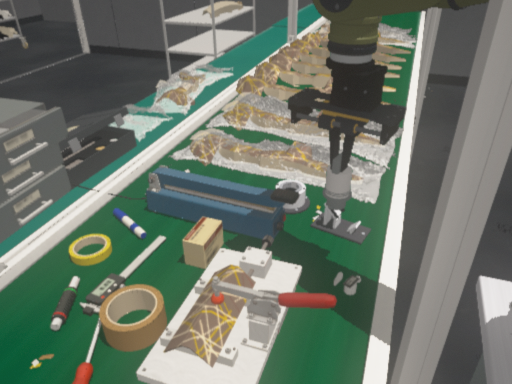

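View pics/t14.png

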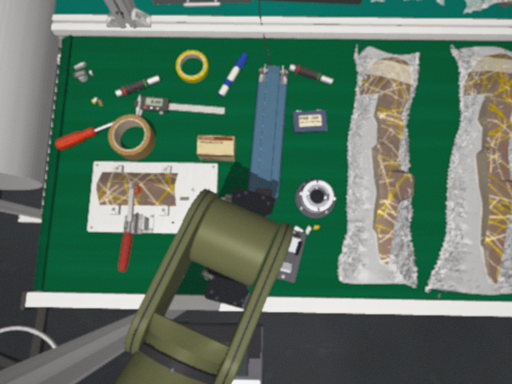

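```bash
python3 -c "
from h import *
go([.49,-.34,.215],tool(82))"
```

```text
turn [ 0.0007  0.0005 -0.1061] shift [-0.1984  0.1113  0.0005]
```

```bash
python3 -m jog '[[[0,0,-0.01],[-0.008,0.005,0],0.05],[[0,0,-0.02],[-0.024,0.014,0],0.05],[[0,0,-0.04],[-0.048,0.027,0],0.05],[[0,0,-0.06],[-0.075,0.042,0],0.05],[[0,0,-0.08],[-0.105,0.058,0],0.05],[[0,0,-0.095],[-0.135,0.075,0],0.05],[[0,0,-0.105],[-0.162,0.09,0],0.05],[[0,0,-0.106],[-0.183,0.102,0],0.05],[[0,0,-0.106],[-0.195,0.109,0],0.05],[[0,0,-0.106],[-0.198,0.111,0],0.05]]' 50
python3 - <<'E'
from h import *
import pickle
manip.grab_frame('top');manip.grab_frame('top');
st=manip.read_state();print(st['width']*95,st['tcp_pos'],st['dq'])
im=save('wrist','w15.png');pickle.dump(st,open('st15.pkl','wb'))
E
```

```text
time_s: 17.3
tcp_pos: [0.4894, -0.3406, 0.2137]
ee_rot: [[0.141, 0.99, -0.002], [0.99, -0.141, 0.001], [0.001, -0.002, -1.0]]
ft_force: [-0.6, 0.4, -1.0]
width: 0.147
13.79644748245148 [ 0.4895 -0.3393  0.2143] [ 0.016  -0.0236  0.0147  0.0021  0.0051  0.004 ]
```

View pics/w15.png

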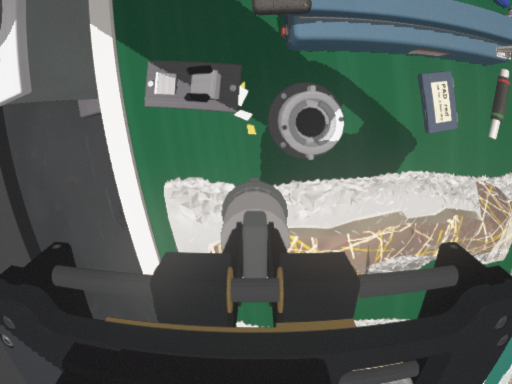

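```bash
python3 - <<'E'
from h import *
im=cv2.imread('pics/w15.png')
a=im[75:170,260:355]; cv2.imwrite('pics/w15h.png',cv2.resize(a,None,fx=6,fy=6,interpolation=2))
a=im[165:305,200:310]; cv2.imwrite('pics/w15k.png',cv2.resize(a,None,fx=4.2,fy=4.2,interpolation=2))
E
```

```text
(no output)
```

View pics/w15h.png

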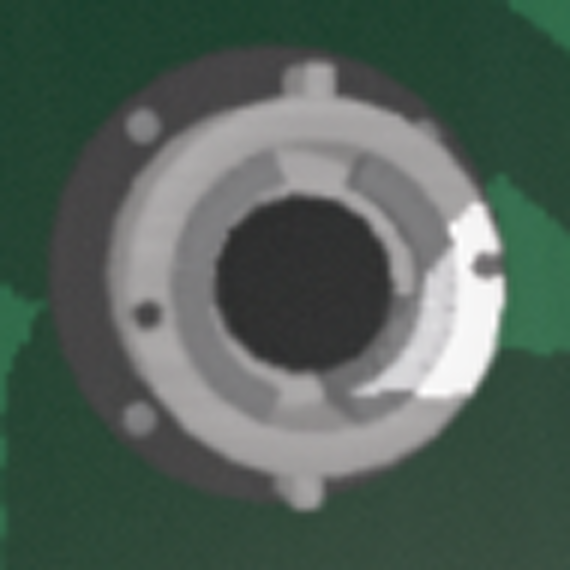

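View pics/w15k.png

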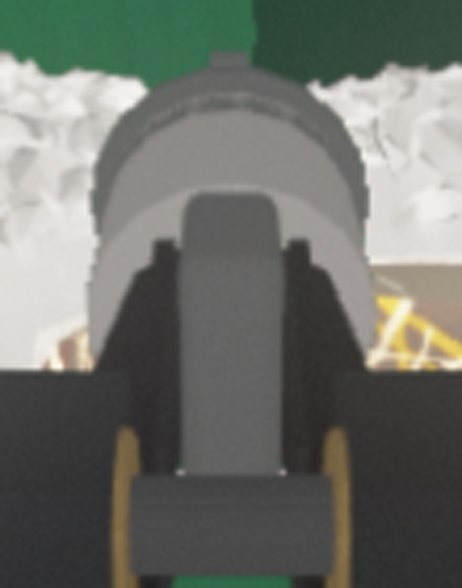

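```bash
python3 - <<'E'
from h import *
import pickle; st=pickle.load(open('st15.pkl','rb')); A=np.array(st['ee_rot']);t=np.array(st['tcp_pos'])
F=t[2]-.0949
def tl(u,v,s):
    X=onz('wrist',200+(u-1.6)/4.2,165+(v-1.6)/4.2,F+s,st); return A.T@(X-t)
print('bar top end (22)',tl(231,255,.104)); print('bar bottom end (22)',tl(231,193,.078))
print('flange (27) lo',tl(229,68,.024),'hi',tl(229,68,.029)); print('seam can(23)',tl(229,110,.029))
print('lug 25',tl(229,55,.005),tl(229,55,.011))
print('shoulder sides', tl(90,310,.078),tl(375,310,.078)); print('flange sides',tl(93,190,.027),tl(367,190,.027))
H=lambda u,v,z=.046:onz('wrist',260+(u-2.5)/6,75+(v-2.5)/6,z,st)
def ln(n,a,b): d=a-b; print(n,a,b,(a+b)/2,np.linalg.norm(d),np.degrees(np.arctan2(d[1],d[0])))
ln('studs',H(487,264),H(148,314)); 
ln('ribs .03',H(318,80),H(305,492)); ln('slots',H(315,170,.046),H(300,405,.046))
ln('pot lr',H(505,285),H(110,285)); ln('pot tb',H(312,95),H(306,478)); ln('plate',H(50,275,.006),H(490,275,.006)); ln('plate tb',H(270,45,.006),H(270,502,.006))
c=np.array([[505,285],[110,285],[312,95],[306,478]])
E
```

```text
bar top end (22) [ 0.0203  0.0009 -0.0091]
bar bottom end (22) [0.0189 0.0009 0.0169]
flange (27) lo [0.0235 0.0005 0.0709] hi [0.0249 0.0005 0.0659]
seam can(23) [0.0168 0.0005 0.0659]
lug 25 [0.0212 0.0005 0.0899] [0.0227 0.0005 0.0839]
shoulder sides [-0.0003 -0.0207  0.0169] [-0.0003  0.0229  0.0169]
flange sides [ 0.0002 -0.0255  0.0679] [0.0003 0.0269 0.0679]
studs [ 0.5942 -0.2838  0.046 ] [ 0.5301 -0.2861  0.046 ] [ 0.5622 -0.2849  0.046 ] 0.06412840178600202 2.0190286624950886
ribs .03 [ 0.5663 -0.2471  0.046 ] [ 0.5553 -0.3225  0.046 ] [ 0.5608 -0.2848  0.046 ] 0.07617581281570192 81.72979118805519
slots [ 0.5637 -0.2634  0.046 ] [ 0.556  -0.3061  0.046 ] [ 0.5599 -0.2848  0.046 ] 0.04337968757292723 79.84964032198806
pot lr [ 0.5973 -0.288   0.046 ] [ 0.5239 -0.28    0.046 ] [ 0.5606 -0.284   0.046 ] 0.07381910998498044 -6.288175051360977
pot tb [ 0.5648 -0.2497  0.046 ] [ 0.5558 -0.3199  0.046 ] [ 0.5603 -0.2848  0.046 ] 0.0707294454747602 82.64145920413807
plate [ 0.5149 -0.2792  0.006 ] [ 0.606  -0.2895  0.006 ] [ 0.5604 -0.2844  0.006 ] 0.09175326280565364 173.56297923573425
plate tb [ 0.5653 -0.2378  0.006 ] [ 0.5543 -0.3318  0.006 ] [ 0.5598 -0.2848  0.006 ] 0.09466221339860509 83.32555304831739
```

```bash
python3 -c "
from h import *
go([.5602,-.282,.2143],tool(82));go([.5602,-.282,.153],tool(82))"
```

```text
turn [-0.0008 -0.0005  0.0002] shift [0.0661 0.0622 0.0002]
turn [-0.0008 -0.0005  0.0002] shift [0.0661 0.0622 0.0615]
```

```bash
python3 -m jog '[[[0,0,0],[0.004,0.004,0],0.05],[[0,0,0],[0.013,0.012,0],0.05],[[0,0,0],[0.024,0.022,0],0.05],[[0,0,0],[0.036,0.034,0.003],0.05],[[0,0,0],[0.048,0.045,0.01],0.05],[[0,0,0],[0.058,0.054,0.022],0.05],[[0,0,0],[0.064,0.06,0.037],0.05],[[0,0,0],[0.066,0.062,0.05],0.05],[[0,0,0],[0.066,0.062,0.058],0.05],[[0,0,0],[0.066,0.062,0.061],0.05]]' 50
python3 - <<'E'
from h import *
import pickle
manip.grab_frame('top')
im2=save('side','s16.png')
st=manip.read_state();print(st['width']*95,st['tcp_pos'],st['dq'],st['joint_positions'])
im=save('wrist','w16.png');pickle.dump(st,open('st16.pkl','wb'))
cv2.imwrite('pics/s16c.png',cv2.resize(im2[110:230,220:360],None,fx=5,fy=5,interpolation=2))
cv2.imwrite('pics/w16c.png',cv2.resize(im[160:300,180:330],None,fx=4.2,fy=4.2,interpolation=2))
E
```

```text
time_s: 18.45
tcp_pos: [0.5592, -0.2826, 0.1518]
ee_rot: [[0.14, 0.99, -0.003], [0.99, -0.14, 0.001], [0.001, -0.003, -1.0]]
ft_force: [1.2, -0.8, -1.0]
width: 0.143
13.828234615420676 [ 0.5597 -0.2831  0.1532] [ 0.     -0.016  -0.0195 -0.0004  0.0033 -0.    ] [-0.5537  0.1319  1.7715 -0.0005  1.2391 -0.413 ]
```

View pics/s16c.png

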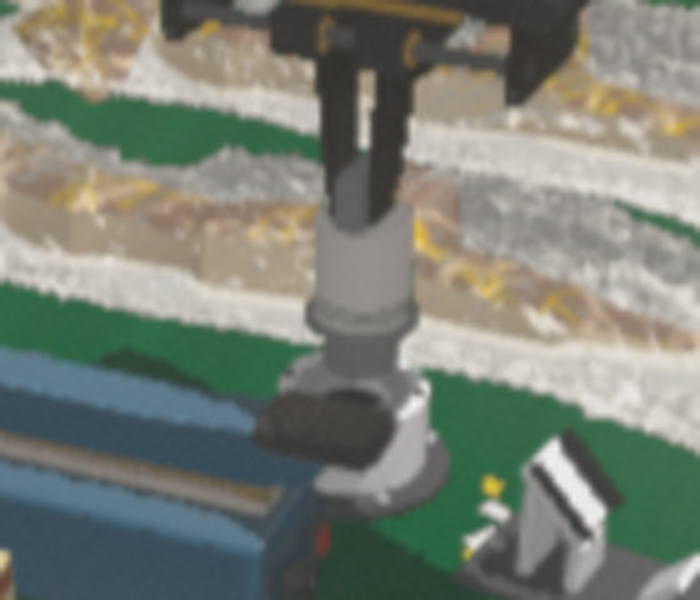

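View pics/w16c.png

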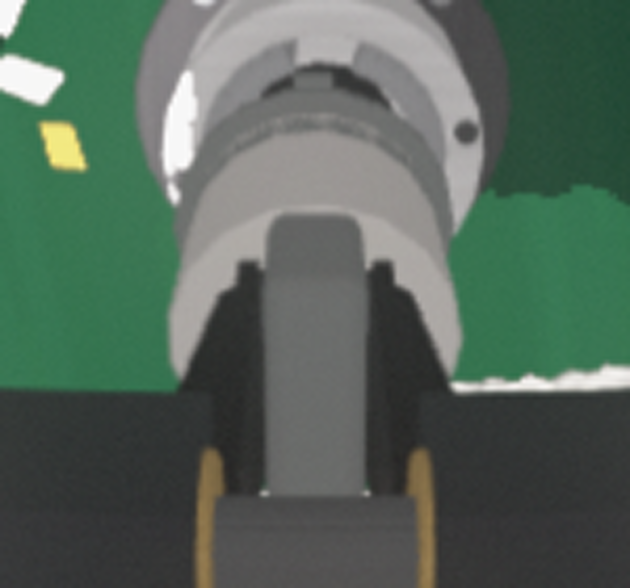

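```bash
python3 - <<'E'
from h import *
import pickle; st=pickle.load(open('st16.pkl','rb')); A=np.array(st['ee_rot']);t=np.array(st['tcp_pos'])
im=cv2.imread('pics/w16.png')
cv2.imwrite('pics/w16d.png',cv2.resize(im[140:240,200:310],None,fx=6,fy=6,interpolation=2))
F=t[2]-.0949
def tl(u,v,z):
    X=onz('wrist',180+(u-1.6)/4.2,160+(v-1.6)/4.2,z,st); return A.T@(X-t)
print('plate',(tl(137,100,.006)+tl(508,100,.006))/2, tl(508,100,.006)-tl(137,100,.006))
print('slot',tl(295,45,.046),tl(357,45,.046)); print('lug',tl(295,80,F+.008),tl(334,80,F+.008))
print('flange',tl(178,230,F+.027),tl(451,230,F+.027),'shoulder',tl(170,320,F+.078),tl(461,320,F+.078),'bar',tl(265,280,F+.104),tl(367,280,F+.104))
print('flange front 27',tl(314,92,F+.026),'bar end 22',tl(314,275,F+.104),tl(314,213,F+.078),'lug 25',tl(314,70,F+.008))
E
```

```text
plate [0.0004 0.0028 0.1472] [ 0.0001  0.0937 -0.0001]
slot [ 0.0237 -0.0034  0.1072] [0.0237 0.0099 0.1072]
lug [ 0.0211 -0.0031  0.0869] [0.0211 0.0047 0.0869]
flange [-0.0036 -0.0254  0.0679] [-0.0036  0.027   0.0679] shoulder [ 0.0016 -0.0212  0.0169] [0.0016 0.0231 0.0169] bar [ 0.0198 -0.0055 -0.0091] [ 0.0198  0.0075 -0.0091]
flange front 27 [0.0235 0.0007 0.0689] bar end 22 [ 0.0205  0.0007 -0.0091] [0.0191 0.0007 0.0169] lug 25 [0.0232 0.0007 0.0869]
```

View pics/w16d.png

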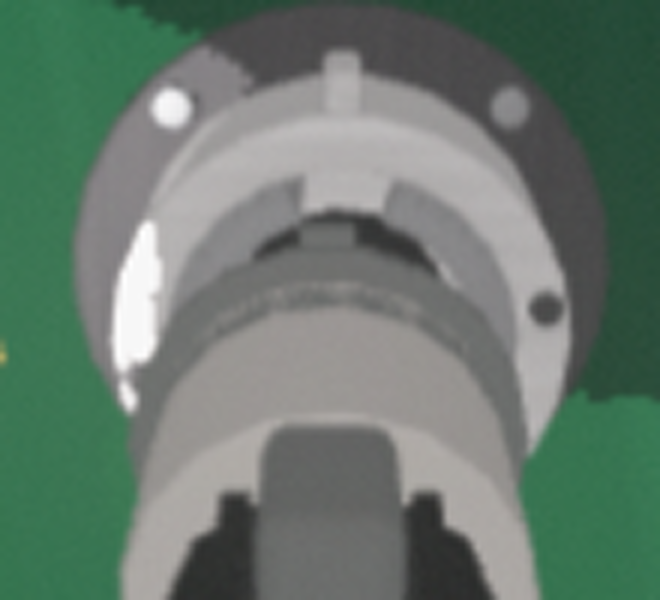

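```bash
python3 - <<'E'
from h import *
import pickle; st=pickle.load(open('st16.pkl','rb')); A=np.array(st['ee_rot']);t=np.array(st['tcp_pos'])
def tl(u,v,z):
    X=onz('wrist',200+(u-2.5)/6,140+(v-2.5)/6,z,st); return A.T@(X-t)
print('plate front 48',tl(342,4,.006),'pot top front 36',tl(344,113,.046),'stud',tl(545,310,.046),'rib',tl(342,55,.03))
print('bolts',tl(172,108,.008),tl(510,107,.008)); print(manip.read_state()['tcp_pos'])
y=np.radians(2.0-82); print('stud expected rel centre tool', 0.032*np.array([np.cos(np.radians(80)),np.sin(np.radians(80))]))
E
```

```text
plate front 48 [0.046  0.0029 0.1472] pot top front 36 [0.0346 0.0029 0.1072] stud [0.0039 0.034  0.1072] rib [0.0409 0.0027 0.1232]
bolts [ 0.0284 -0.0262  0.1453] [0.0287 0.0316 0.1452]
[ 0.56   -0.2833  0.1541]
stud expected rel centre tool [0.0056 0.0315]
```

```bash
python3 -m jog '[[[0,0,0],[0.0005,0.001,0],0.05],[[0,0,0],[0.0009,0.0019,0.001],0.05],[[0,0,0],[0.0009,0.0019,0.003],0.05],[[0,0,0],[0.0009,0.0019,0.006],0.05],[[0,0,0],[0.0009,0.0019,0.009],0.05],[[0,0,0],[0.0009,0.0019,0.011],0.05],[[0,0,0],[0.0009,0.0019,0.013],0.05],[[0,0,0],[0.0009,0.0019,0.014],0.05],[[0,0,0],[0.0009,0.0019,0.015],0.05],[[0,0,0],[0.0009,0.0019,0.015],0.05]]' 50
python3 - <<'E'
from h import *
im=save('wrist','w17.png')
cv2.imwrite('pics/w17d.png',cv2.resize(im[140:240,200:310],None,fx=6,fy=6,interpolation=2))
E
```

```text
time_s: 19.6
tcp_pos: [0.5623, -0.2821, 0.1389]
ee_rot: [[0.139, 0.99, -0.0], [0.99, -0.139, -0.0], [-0.0, -0.0, -1.0]]
ft_force: [-0.1, 0.7, -1.1]
width: 0.144
```

View pics/w17d.png

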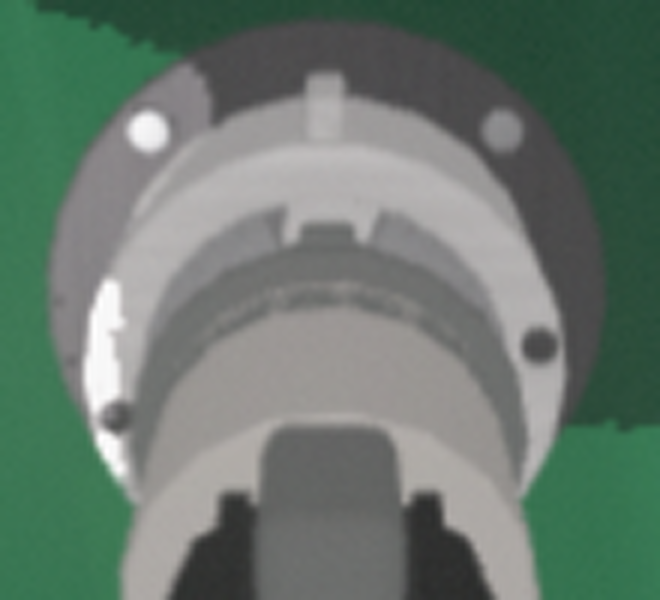

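```bash
python3 -m jog '[[[0,0,0],[0,0,0.001],0.05],[[0,0,0],[0,0,0.002],0.05],[[0,0,0],[0,0,0.003],0.05],[[0,0,0],[0,0,0.004],0.05],[[0,0,0],[0,0,0.005],0.05],[[0,0,0],[0,0,0.006],0.05],[[0,0,0],[0,0,0.007],0.05],[[0,0,0],[0,0,0.008],0.05],[[0,0,0],[0,0,0.008],0.05],[[0,0,0],[0,0,0.008],0.05]]' 55
```

```text
time_s: 20.65
tcp_pos: [0.5623, -0.2822, 0.131]
ee_rot: [[0.139, 0.99, 0.0], [0.99, -0.139, -0.0], [-0.0, 0.0, -1.0]]
ft_force: [-1.1, 0.0, -1.2]
width: 0.143
```

```bash
python3 - <<'E'
from h import *
im=save('wrist','w18.png');st=manip.read_state();print(st['tcp_pos'],st['ft_force'],st['ft_torque'],st['width']*95)
cv2.imwrite('pics/w18d.png',cv2.resize(im[140:240,200:310],None,fx=6,fy=6,interpolation=2))
E
```

```text
[ 0.5623 -0.2822  0.131 ] [ 0.6496 -0.114  -1.4304] [-0.0534 -0.062  -0.0304] 13.58324119095649
```

View pics/w18d.png

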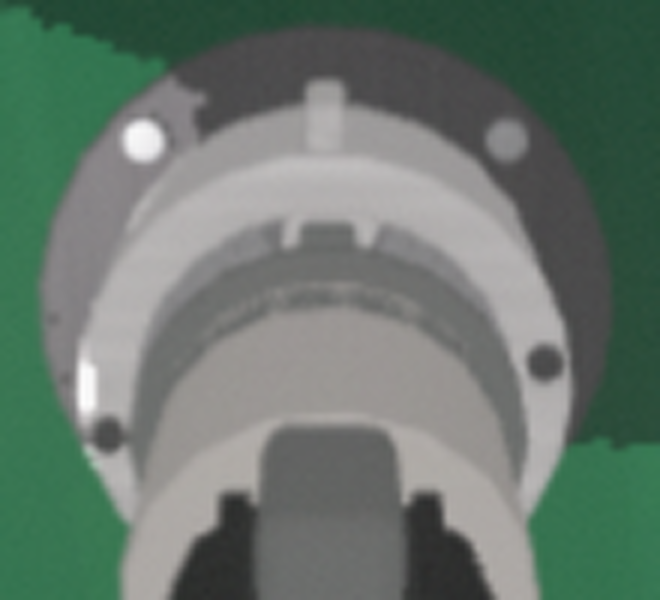

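```bash
python3 -m jog '[[[0,0,0],[0,0,0.001],0.05],[[0,0,0],[0,0,0.0025],0.05],[[0,0,0],[0,0,0.004],0.05],[[0,0,0],[0,0,0.0055],0.05],[[0,0,0],[0,0,0.007],0.05],[[0,0,0],[0,0,0.0085],0.05],[[0,0,0],[0,0,0.01],0.05],[[0,0,0],[0,0,0.011],0.05],[[0,0,0],[0,0,0.011],0.05],[[0,0,0],[0,0,0.011],0.05]]' 60
```

```text
time_s: 21.7
tcp_pos: [0.5627, -0.2824, 0.1215]
ee_rot: [[0.139, 0.99, 0.001], [0.99, -0.139, -0.001], [-0.001, 0.001, -1.0]]
ft_force: [-2.4, 1.0, 7.9]
width: 0.142
```

```bash
python3 -m jog '[[[0,0,0],[0,0,0.001],0.05],[[0,0,0],[0,0,0.002],0.05],[[0,0,0],[0,0,0.003],0.05],[[0,0,0],[0,0,0.004],0.05],[[0,0,0],[0,0,0.0043],0.05],[[0,0,0],[0,0,0.0043],0.05],[[0,0,0],[0,0,0.0043],0.05],[[0,0,0],[0,0,0.0043],0.05],[[0,0,0],[0,0,0.0043],0.05],[[0,0,0],[0,0,0.0043],0.05]]' 60
```

```text
time_s: 22.7
tcp_pos: [0.5628, -0.2824, 0.118]
ee_rot: [[0.139, 0.99, 0.001], [0.99, -0.139, -0.001], [-0.001, 0.001, -1.0]]
ft_force: [-4.4, 2.2, 11.1]
width: 0.144
```

```bash
python3 - <<'E'
from h import *
im=save('wrist','w19.png');st=manip.read_state();print(st['tcp_pos'],st['ft_force'],st['ft_torque'],st['width']*95)
cv2.imwrite('pics/w19d.png',cv2.resize(im[140:260,200:310],None,fx=5,fy=5,interpolation=2))
E
```

```text
[ 0.5628 -0.2825  0.118 ] [-3.7121  2.7619 10.4928] [0.4826 0.8021 0.004 ] 13.763220467307617
```

View pics/w19d.png

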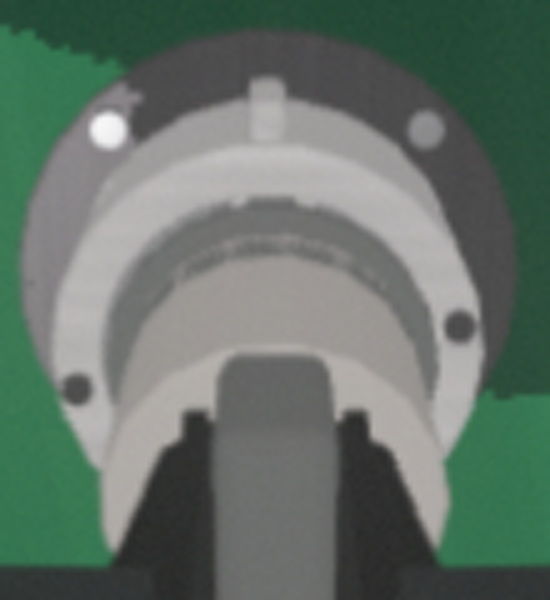

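```bash
python3 -m jog '[[[0,0,0.03],[0,-0.0002,0],0.05],[[0,0,0.08],[0.0002,-0.0002,0],0.05],[[0,0,0.14],[0.0002,-0.0001,0],0.05],[[0,0,0.2],[0.0002,0.0001,0],0.05],[[0,0,0.26],[0.0001,0.0002,0],0.05],[[0,0,0.32],[0.0001,0.0004,0],0.05],[[0,0,0.38],[0,0.0005,0],0.05],[[0,0,0.44],[-0.0001,0.0007,0],0.05],[[0,0,0.47],[-0.0001,0.0008,0],0.05],[[0,0,0.47],[-0.0001,0.0008,0],0.05]]' 60
```

```text
time_s: 23.75
tcp_pos: [0.5648, -0.2836, 0.1188]
ee_rot: [[0.573, 0.82, 0.005], [0.82, -0.573, -0.004], [-0.0, 0.006, -1.0]]
ft_force: [-1.1, 0.9, 9.8]
width: 0.147
```

```bash
python3 - <<'E'
from h import *
im=save('wrist','w20.png');st=manip.read_state();print(st['tcp_pos'],st['ft_force'],st['ft_torque'],st['width']*95,np.degrees(np.arctan2(st['ee_rot'][1][0],st['ee_rot'][0][0])))
cv2.imwrite('pics/w20d.png',cv2.resize(im[140:260,200:310],None,fx=5,fy=5,interpolation=2))
E
```

```text
[ 0.5648 -0.2836  0.1188] [-0.8661 -0.5462  9.8363] [-0.0272  0.197  -0.063 ] 13.631082801214914 55.06640551934705
```

View pics/w20d.png

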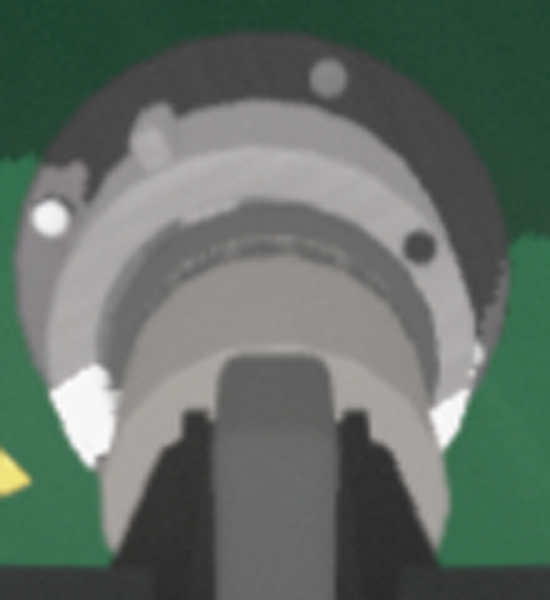

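```bash
python3 -m jog '[[[0,0,0.03],[0,0.0001,0.0005],0.05],[[0,0,0.08],[0,0.0002,0.0008],0.05],[[0,0,0.14],[0,0.0004,0.0008],0.05],[[0,0,0.2],[-0.0001,0.0005,0.0008],0.05],[[0,0,0.26],[-0.0001,0.0007,0.0008],0.05],[[0,0,0.32],[-0.0001,0.0009,0.0008],0.05],[[0,0,0.38],[-0.0002,0.001,0.0008],0.05],[[0,0,0.44],[-0.0003,0.0012,0.0008],0.05],[[0,0,0.47],[-0.0003,0.0013,0.0008],0.05],[[0,0,0.47],[-0.0003,0.0013,0.0008],0.05]]' 60
```

```text
time_s: 24.8
tcp_pos: [0.5657, -0.2848, 0.1182]
ee_rot: [[0.882, 0.471, 0.005], [0.471, -0.882, -0.004], [0.002, 0.006, -1.0]]
ft_force: [-0.9, -0.2, 10.0]
width: 0.143
```

```bash
python3 - <<'E'
from h import *
im=save('wrist','w21.png');st=manip.read_state();print(st['tcp_pos'],st['ft_force'],st['ft_torque'],st['width']*95,np.degrees(np.arctan2(st['ee_rot'][1][0],st['ee_rot'][0][0])))
cv2.imwrite('pics/w21d.png',cv2.resize(im[140:260,200:310],None,fx=5,fy=5,interpolation=2))
E
```

```text
[ 0.5657 -0.2848  0.1181] [-1.0479  1.1702  9.1801] [-0.073   0.3042 -0.0012] 13.69964697008381 28.141448333639296
```

View pics/w21d.png

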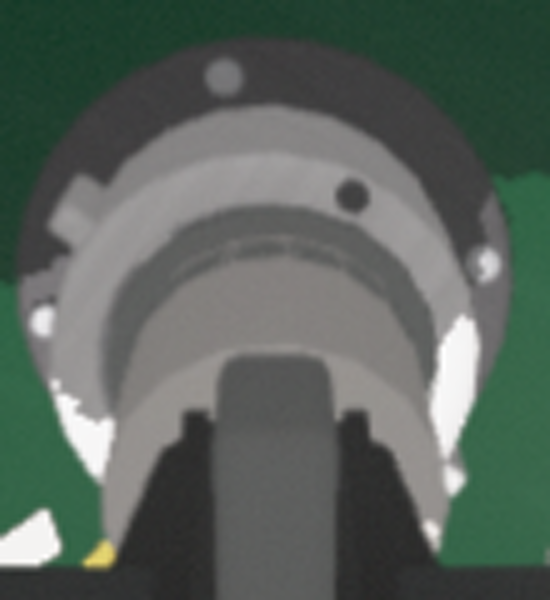

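```bash
python3 -m jog '[[[0,0,0.03],[0,0.0001,0.0003],0.05],[[0,0,0.08],[0,0.0002,0.0003],0.05],[[0,0,0.14],[0,0.0004,0.0003],0.05],[[0,0,0.2],[-0.0001,0.0005,0.0003],0.05],[[0,0,0.26],[-0.0001,0.0007,0.0003],0.05],[[0,0,0.32],[-0.0001,0.0009,0.0003],0.05],[[0,0,0.38],[-0.0002,0.001,0.0003],0.05],[[0,0,0.44],[-0.0003,0.0012,0.0003],0.05],[[0,0,0.49],[-0.0003,0.0013,0.0003],0.05],[[0,0,0.53],[-0.0004,0.0014,0.0003],0.05]]' 60
python3 - <<'E'
from h import *
im=save('wrist','w22.png');st=manip.read_state();print(st['tcp_pos'],st['ft_force'],st['ft_torque'],st['width']*95,np.degrees(np.arctan2(st['ee_rot'][1][0],st['ee_rot'][0][0])))
cv2.imwrite('pics/w22d.png',cv2.resize(im[140:260,200:310],None,fx=5,fy=5,interpolation=2))
E
```

```text
time_s: 25.85
tcp_pos: [0.5657, -0.2859, 0.1177]
ee_rot: [[0.999, -0.04, 0.004], [-0.04, -0.999, -0.003], [0.004, 0.003, -1.0]]
ft_force: [-1.7, 0.5, 10.7]
width: 0.142
[ 0.5657 -0.2859  0.1177] [-2.0866  0.25   11.0663] [0.0776 0.5055 0.1018] 13.99333301976534 -2.3661934415496093
```

View pics/w22d.png

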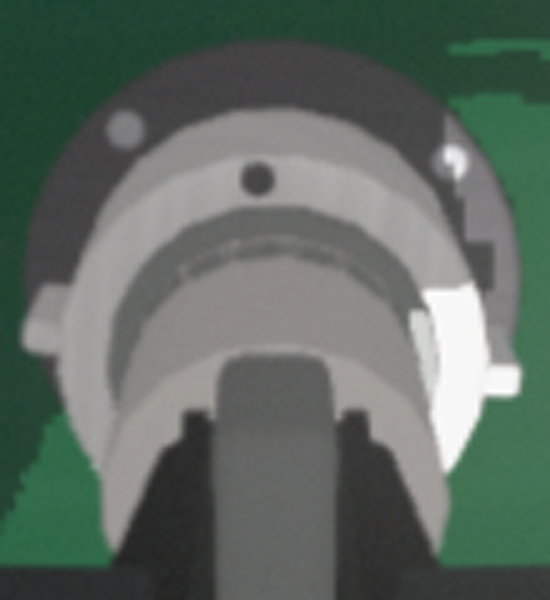

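```bash
python3 -m jog '[[[0,0,0.01],[0,0,0],0.05],[[0,0,0.02],[0,0.0001,0],0.05],[[0,0,0.03],[0,0.0001,0],0.05],[[0,0,0.04],[0,0.0001,0],0.05],[[0,0,0.04],[0,0.0001,0],0.05],[[0,0,0.04],[0,0.0001,0],0.05],[[0,0,0.04],[0,0.0001,0],0.05],[[0,0,0.04],[0,0.0001,0],0.05],[[0,0,0.04],[0,0.0001,0],0.05],[[0,0,0.04],[0,0.0001,0],0.05]]' 60
python3 - <<'E'
from h import *
st=manip.read_state();print(st['tcp_pos'],st['ft_force'],st['ft_torque'],st['width']*95,np.degrees(np.arctan2(st['ee_rot'][1][0],st['ee_rot'][0][0])))
E
```

```text
time_s: 26.9
tcp_pos: [0.5657, -0.286, 0.1177]
ee_rot: [[0.997, -0.077, 0.003], [-0.077, -0.997, -0.004], [0.004, 0.003, -1.0]]
ft_force: [-2.0, 0.7, 11.5]
width: 0.144
[ 0.5657 -0.286   0.1177] [-2.0229  0.6852 11.5023] [0.0888 0.555  0.5299] 13.700667904392871 -4.407633093298253
```

```bash
python3 -m jog '[[[0,0,-0.03],[0,0,0],0.05],[[0,0,-0.06],[0,-0.0002,0],0.05],[[0,0,-0.09],[0,-0.0003,0],0.05],[[0,0,-0.09],[0,-0.0003,-0.001],0.05],[[0,0,-0.09],[0,-0.0003,-0.002],0.05],[[0,0,-0.09],[0,-0.0003,-0.003],0.05],[[0,0,-0.09],[0,-0.0003,-0.004],0.05],[[0,0,-0.09],[0,-0.0003,-0.005],0.05],[[0,0,-0.09],[0,-0.0003,-0.005],0.05],[[0,0,-0.09],[0,-0.0003,-0.005],0.05]]' 60
python3 - <<'E'
from h import *
st=manip.read_state();print(st['tcp_pos'],st['ft_force'],st['ft_torque'],st['width']*95,np.degrees(np.arctan2(st['ee_rot'][1][0],st['ee_rot'][0][0])))
E
```

```text
time_s: 27.9
tcp_pos: [0.5656, -0.2858, 0.1219]
ee_rot: [[1.0, 0.011, 0.004], [0.011, -1.0, -0.003], [0.004, 0.003, -1.0]]
ft_force: [-0.3, -1.0, 7.5]
width: 0.142
[ 0.5656 -0.2858  0.1219] [-0.3126 -1.0423  7.5356] [-0.0723  0.2468  0.028 ] 13.459526330541474 0.6389404689964425
```

```bash
python3 -m jog '[[[0,0,0],[0,0,-0.0005],0.05],[[0,0,0],[0,0,-0.001],0.05],[[0,0,0],[0,0,-0.0015],0.05],[[0,0,0],[0,0,-0.002],0.05],[[0,0,0],[0,0,-0.0025],0.05],[[0,0,0],[0,0,-0.003],0.05],[[0,0,0],[0,0,-0.0032],0.05],[[0,0,0],[0,0,-0.0032],0.05],[[0,0,0],[0,0,-0.0032],0.05],[[0,0,0],[0,0,-0.0032],0.05]]' 60
python3 - <<'E'
from h import *
st=manip.read_state();print(st['tcp_pos'],st['ft_force'],st['ft_torque'],st['width']*95,np.degrees(np.arctan2(st['ee_rot'][1][0],st['ee_rot'][0][0])))
im=save('wrist','w23.png');cv2.imwrite('pics/w23d.png',cv2.resize(im[140:260,200:310],None,fx=5,fy=5,interpolation=2))
E
```

```text
time_s: 28.9
tcp_pos: [0.5654, -0.2857, 0.1242]
ee_rot: [[1.0, 0.011, 0.003], [0.011, -1.0, -0.003], [0.003, 0.003, -1.0]]
ft_force: [2.0, -2.0, 4.8]
width: 0.143
[ 0.5654 -0.2857  0.1242] [ 2.0217 -2.0178  4.8485] [-0.4548 -0.0944  0.0026] 13.597931559259496 0.6363773746273386
```

View pics/w23d.png

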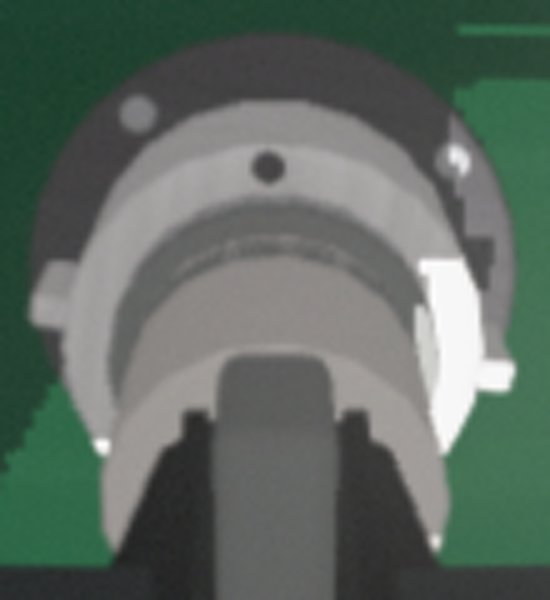

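```bash
python3 -m jog '[[[0,0,-0.02],[0,0,-0.0004],0.05],[[0,0,-0.02],[0,0,-0.0008],0.05],[[0,0,-0.02],[0,0,-0.0012],0.05],[[0,0,-0.02],[0,0,-0.0012],0.14],[[0,0,-0.02],[0,0,-0.0012],0.15],[[0,0,-0.02],[0,0,-0.0012],0.17],[[0,0,-0.02],[0,0,-0.0012],0.2],[[0,0,-0.02],[0,0,-0.0012],0.25],[[0,0,-0.02],[0,0,-0.0012],0.3],[[0,0,-0.02],[0,0,-0.0012],0.35]]' 20
python3 - <<'E'
from h import *
st=manip.read_state();print(st['tcp_pos'],st['ft_force'],st['ft_torque'],st['width']*95)
im=save('wrist','w24.png');cv2.imwrite('pics/w24d.png',cv2.resize(im[140:290,180:330],None,fx=4,fy=4,interpolation=2))
im=save('side','s24.png');cv2.imwrite('pics/s24c.png',cv2.resize(im[110:230,220:360],None,fx=5,fy=5,interpolation=2))
E
```

```text
time_s: 29.95
tcp_pos: [0.564, -0.2843, 0.1235]
ee_rot: [[1.0, 0.031, -0.001], [0.031, -1.0, 0.0], [-0.001, -0.0, -1.0]]
ft_force: [-0.1, -0.1, -0.2]
width: 0.326
[ 0.564  -0.2843  0.1235] [-0.0826 -0.1376 -0.1605] [ 0.0239 -0.0069 -0.0292] 31.0051378964146
```

View pics/w24d.png

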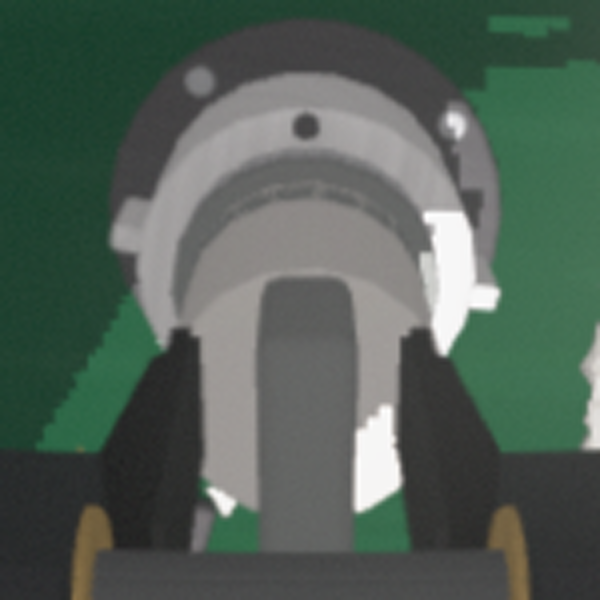

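View pics/s24c.png

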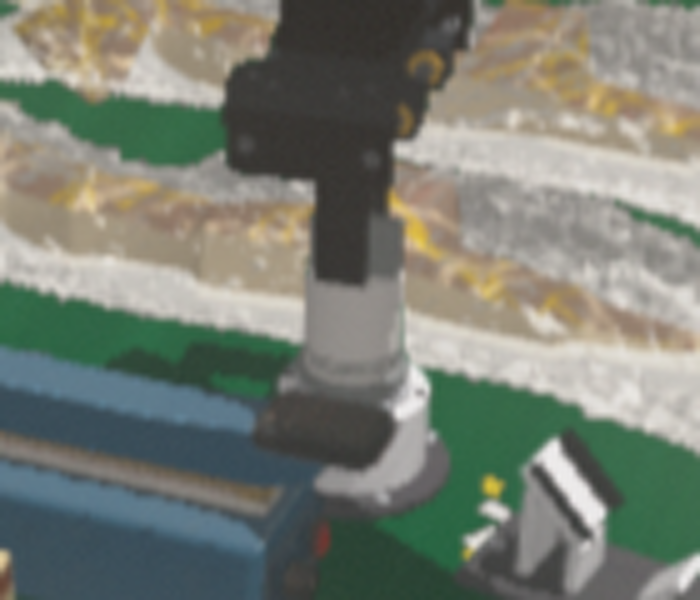

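```bash
python3 -m jog '[[[0,0,0],[0,0,-0.001],0.4],[[0,0,0],[0,0,-0.004],0.4],[[0,0,0],[0,0,-0.01],0.4],[[0,0,0],[0,0,-0.02],0.4],[[0,0,0],[0,0,-0.035],0.4],[[0,0,0],[0,0,-0.05],0.4],[[0,0,0],[0,0,-0.065],0.4],[[0,0,0],[0,0,-0.08],0.4],[[0,0,0],[0,0,-0.09],0.4],[[0,0,0],[0,0,-0.09],0.4]]' 20
python3 - <<'E'
from h import *
import pickle
im=save('side','s25.png');cv2.imwrite('pics/s25c.png',cv2.resize(im[130:230,240:360],None,fx=5,fy=5,interpolation=2))
st=manip.read_state();print(st['tcp_pos'])
im=save('wrist','w25.png');cv2.imwrite('pics/w25d.png',cv2.resize(im[120:270,180:330],None,fx=4,fy=4,interpolation=2));pickle.dump(st,open('st25.pkl','wb'))
# side-cam predictions for home (foot at .030) vs stop
for z in(.022,.030):
    print(z,[proj('side',[.562,-.285,z+s]) for s in(.029,.078,.104)])
E
```

```text
time_s: 31.05
tcp_pos: [0.5653, -0.2851, 0.2168]
ee_rot: [[1.0, 0.031, 0.004], [0.031, -1.0, -0.003], [0.004, 0.003, -1.0]]
ft_force: [0.1, 0.0, -0.1]
width: 0.403
[ 0.5647 -0.2848  0.2152]
0.022 [array([289.6396, 184.9178]), array([290.2829, 166.5692]), array([290.6385, 156.4257])]
0.03 [array([289.7423, 181.9882]), array([290.3912, 163.4792]), array([290.7501, 153.2451])]
```

View pics/w25d.png

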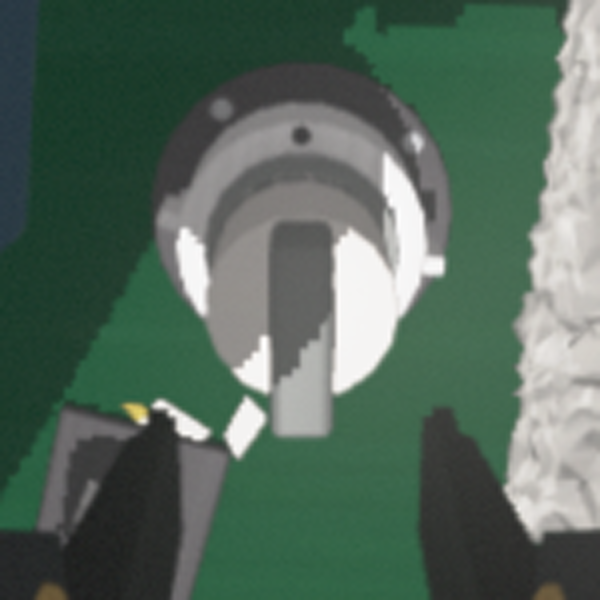

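View pics/s25c.png

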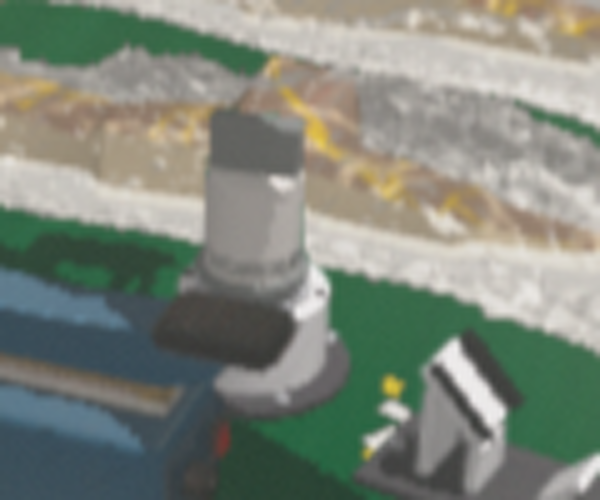

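```bash
python3 - <<'E'
from h import *
im=save('top','t26.png');d=np.abs(im.astype(int)-cv2.imread('pics/top0.png')).max(2)
for n,p in dict(ink=(310,120),box=(216,147),tally=(212,270)).items(): u,v=p; print(n,(d[v-18:v+18,u-18:u+18]>40).mean(), im[v,u])
cv2.imwrite('pics/t26c.png',im)
E
```

```text
ink 0.44907407407407407 [107 124 130]
box 0.0 [162 211 225]
tally 0.08873456790123457 [55 67 44]
```

View pics/t26c.png

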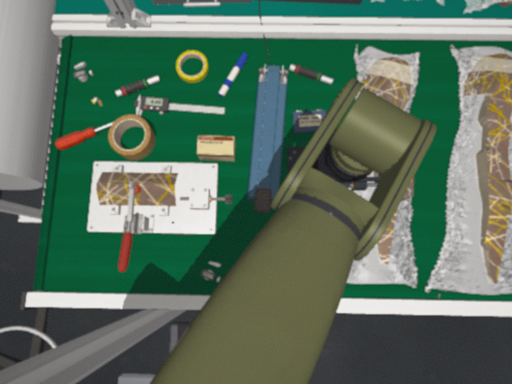

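```bash
python3 -c "
from h import *
print(manip.close_job()); st=manip.read_state(); print(st['time_s'])"
```

```text
the job is handed in; nothing more can be done
None
the job is handed in; nothing more can be done
```

The cartridge is home in the housing, and I handed the job in at about 31 s of the 67 s allowed.

**What I did:** I took the cartridge out of the cradle by its canister sides, stood it upright on the bench and let go. I then took it again from above by the grip bar and set it into the housing with its lugs in the slots. I pushed it down to about 23 mm below the collar top and turned it about 84° clockwise, where the stop showed as about 0.5 N m on the wrist. I eased it back about 5° towards the catch pocket, let it up and opened the gripper.

**Last checks:**
- **Fit:** after release the bar points at the home stud in the wrist picture, at stud column 301 and bar columns 301–302.
- **Height:** the side view shows the bar top at row 153.0. It should be at 153.2 when home and 156.4 if still fully down.
- **Forces:** about 0 N on the wrist after release. The highest I read at the ends of moves was about 12 N.
- **Clearance:** I backed the gripper off about 90 mm, and it touches nothing.

**Not confirmed:**
- **Bystanders:** the carton is unchanged in the final top view. The arm or its shadow covers the ink pad, and the light changed at the tally counter, so those two comparisons are inconclusive. No contact with them was felt or seen.
- **Cartridge in the grip:** two estimates of its offset disagreed by about 2 mm. I allowed for that while turning, and side forces stayed at about 5 N or less.

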